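Return the reference sensors to the dial-lock drawer safe

TASK

Unlock the little drawer safe by its dial, pausing a moment on each number: turn clockwise past 4 twice and stop when 4 comes up the third time, then anticlockwise past 9 once and stop at 9 the second time, then clockwise straight on to 2. Then pull the drawer fully open, put every aluminium sensor housing lying on the bench upright, dark window up, down into the tray pocket of its own shape and size, and push the drawer fully shut. Finally scramble the lock by turning the dial at least half a turn away from 2, and leave the bottle, the red bin and the screwdriver where they are; the drawer may be open only while the dial stands at 2.

Things in the scene. Friction and masses are not known exactly. Their poses are not given: they have to be found in the camera images.
- safe: grey steel drawer safe, 160 deep (x) x 260 wide (y) x 70 high, fixed to the bench, turned up to 0.25 rad. Origin: centre of its underside; its x axis points from the drawer front to the back. The front face, out of which the drawer comes, is at x = -80. The dial lies flat on its top. The lock is not blocked mechanically, so keep to the order of the goal.
- dial (a joint): the dial, an aluminium disc (diameter 88, 12 high) lying on top of the safe, friction 0.04 N m, no stop. Value in rad = angle of its pointer CLOCKWISE seen from above from the 12 mark, counting on over full turns, one number = pi/6. Start: 2.88 to 7.59 (between 5:30 and 2:30). So 4 comes up first at 16 x pi/6, third at 40 x pi/6; then 9 the second time at 21 x pi/6; 2 at 26 x pi/6.
- dial_axis (a point): point on the dial's axis at the disc's top, 82 above the bench; at safe x = -10, y = 0. Around it a fixed black face with 12 white marks placed as on a clock: 12 is the longer, broader mark, towards the safe's back (+x); 3 towards its -y, 6 towards the drawer, 9 towards +y. The pointer is the dark line from the centre to the spinner handle, which stands at the number set.
- dial_grip (a point): the dial's spinner handle: an upright black cylinder, diameter 18, from 82 to 112 above the bench, 32 from the dial's axis at the pointer's tip. It spins freely on its own axis, so the dial can be cranked round and round in one grasp, gripper yaw constant. This point is on its axis, 104 above the bench.
- drawer (a joint): the drawer, value in m: 0 shut, 0.085 fully open; slides to the safe's -x (friction 2 N) and stays where left. Front panel 10 thick, before the safe's face when shut, 256 wide, top edge 66 above the bench. Inside a grey tray 80 deep (x) x 240 wide, top 26 above the bench, with four pockets 12 deep in a row along y, all in front of the safe when fully open.
- drawer_pull (a point): grip point of the drawer's pull: a steel fin in the middle of the drawer front, 12 thick (along the safe's y), reaching 30 forward from the panel, 32 to 62 above the bench. The point is 18 in front of the panel, 50 above the bench. Pinch it from above across its thickness; moves with the drawer.
- pocket_disc (a point): centre of the floor of the large round pocket (diameter 44, 12 deep), 14 above the bench, moves with the drawer; at safe y = -90
- pocket_block (a point): centre of the floor of the square pocket (40 x 40, sides along the safe's x and y), 14 above the bench; at safe y = -22
- pocket_bar (a point): centre of the floor of the long pocket (60 along the safe's x, 28 along y), 14 above the bench; at safe y = +38
- pocket_plug (a point): centre of the floor of the small round pocket (diameter 34), 14 above the bench; at safe y = +95
- disc: large round aluminium sensor housing, diameter 40, 36 high, about 0.1 kg; origin: centre of its underside, z up. A dark round window is on its top. It may be absent.
- block: square aluminium sensor housing, 36 x 36, 36 high, about 0.11 kg; origin: centre of its underside, x and y along its sides. Dark window on top. It may be absent.
- bar: oblong aluminium sensor housing, 56 (its x) x 24 (its y), 36 high, about 0.11 kg; origin: centre of its underside. Dark window on top. It may be absent.
- plug: small round aluminium sensor housing, diameter 30, 36 high, about 0.07 kg; origin: centre of its underside. Dark window on top. It may be absent.
- bottle: white closed bottle, diameter 56, 130 high, bystander; origin: centre of its underside
- bin: red open parts bin, 110 x 110 x 55, bystander; origin: centre of its underside
- screwdriver: screwdriver lying on the bench, bystander; origin: underside, handle towards its -x
There are look-alikes about, which are no part of the job. What is shaped like the disc but green or purple is not meant. What is shaped like the block but brown is not meant.

How it is judged (in metres and radians):
On the way, in this order (a step that is already met when the one before it is completed fails the run):
1. the dial is stopped at 4 on its third arrival, turned clockwise (value of joint dial between 20.784 and 21.104 rad and velocity of joint dial between -0.15 and 0.15 rad/s), for 0.3 s.
2. the dial is stopped at 9 on its second arrival, turned anticlockwise (value of joint dial between 10.8356 and 11.1556 rad and velocity of joint dial between -0.15 and 0.15 rad/s), for 0.3 s.
3. the dial is stopped at 2, turned clockwise (value of joint dial between 13.4536 and 13.7736 rad and velocity of joint dial between -0.15 and 0.15 rad/s), for 0.3 s.
4. the drawer is pulled fully open (value of joint drawer above 0.075 m), for 0.2 s.
5. every housing sits in its own pocket (horizontal distance between disc and pocket_disc below 0.006 m and z of disc in the frame of pocket_disc between -0.004 and 0.004 m and angle between each of disc, block, bar, plug's own z axis and vertical below 0.12 rad and horizontal distance between block and pocket_block below 0.006 m and z of block in the frame of pocket_block between -0.004 and 0.004 m and horizontal distance between bar and pocket_bar below 0.006 m and z of bar in the frame of pocket_bar between -0.004 and 0.004 m and horizontal distance between plug and pocket_plug below 0.006 m and z of plug in the frame of pocket_plug between -0.004 and 0.004 m), for 0.3 s.
6. the drawer is pushed shut (value of joint drawer below 0.006 m), for 0.2 s.
At the end, for the whole second after the job is handed in: every housing present is upright on the floor of its own pocket (within 6 mm sideways, 4 mm in height), the drawer is shut (within 8 mm), the dial is at rest at least half a turn (2.6 rad or more) from 2. On the way the dial must be held still for 0.3 s within 0.16 rad of each number (all of step 5 and linear speed of each of disc, block, bar, plug below 0.03 m/s and value of joint drawer below 0.008 m and (value of joint dial below 11.014 rad or value of joint dial above 16.214 rad) and velocity of joint dial between -0.1 and 0.1 rad/s); the robot touches nothing.
It fails at once if the drawer is open by more than 15 mm while the dial is off 2 (more than 0.4 rad) (value of joint drawer above 0.015 m and not (value of joint dial between 13.2136 and 14.0136 rad)).
It fails at once if the bottle is moved more than 30 mm (distance of bottle from where it was at the start of the episode above 0.03 m).
It fails at once if the bin is moved more than 30 mm (distance of bin from where it was at the start of the episode above 0.03 m).
It fails at once if the screwdriver is moved more than 30 mm (distance of screwdriver from where it was at the start of the episode above 0.03 m).
Of disc, block, bar, plug only 2 to 4 are there at a start; the rules pass over those that are not, and their reading is None.
At some moment in a run one of disc, block, bar, plug may be knocked a few centimetres aside while the robot is not near it.
Once in a run the grip may slacken for a moment while it holds something.
It also fails if it takes over 210 s, if anything falls off the work surface, if the arm or the gripper's body presses on something with over 40 N, if the wrist force passes 120 N, or if a joint passes its speed limit or range.

ROBOT

A 6-joint arm with a two-finger parallel gripper is mounted at the origin on the work surface. World frame = base frame: x ahead of the robot, y to its left, z up, the work surface at z = 0. Lengths are in mm, angles in degrees, forces in N, time in s.
With the tool pointing down it reaches from about 350 to 850 mm from the base axis. Payload 8.1 kg.
Tool frame: the origin (TCP) lies midway between the tips of the shut fingers; the grasp point (between the pads) lies 19 mm behind it (r.pinch_z is the distance from the TCP to the grasp point, in mm); z points along the fingers, y is the line along which they close (so a half turn about z gives the same grasp; the last joint's range is limited). The gripper opens to 85 mm and grips with 20 to 120 N. Pads are 22 mm wide; open, the fingers measure 114 mm over their backs; the gripper's body (76 mm by 85 mm) begins 54 mm behind the grasp point. The pads swing forward as they close: fully open they stand 13 mm farther back than shut.
Start: joints at [-76.455, 7.471, 85.268, -0, 87.261, -4.893], TCP at [189.785, -569.199, 231.292] pointing down, gripper open.
Joint ranges: [-169.43, 169.43], [-51.17, 129.36], [1.28, 143.12], [-76.62, 256.62], [0, 156.53], [-152.29, 152.29]. Speed limits (degrees/s): [136.94, 136.94, 159.86, 180, 180, 180].

INTERFACE

Orientations are given as [roll, pitch, yaw] about the fixed x, y, z axes, in that order (R = Rz(yaw) Ry(pitch) Rx(roll)).
In Python, from bench import sensors, optics, job, r gives the robot as it stands.
- The arm moves only by the tool play_rows, never from a script. Its argument "motion" is a list that holds one entry, the list of rows, each a list of 6 numbers: the shift along the tool's x, y, z in cm, then the turn, a rotation vector about the tool's x, y, z in degrees. In form: [[[x, y, z, ax, ay, az], ...]]. A call has 1 to 5 rows; each row is the pose to reach, as a shift and turn from the pose commanded when the call began, along the tool's axes at that moment; what a row does not reach only later rows make up. A row lasts 1/10 s, in which the tool goes at most 50 mm and 8.59 degrees, less where a joint would pass 70% of its speed; a pose out of reach is approached as far as the arm can. A call with a gripper value outside its range is refused whole. "jaw" is the opening, from 0 (shut) to 1 (fully open), set as the call begins (left out, the last holds). The fingers move at their own pace and stop on an object; "squeeze" is the grip in N (left out, the last holds). Time passes only in rows, so rows that repeat a pose let the fingers close. It gives the time, the measured TCP pose, the force, the opening and the grip force at its end, in the units of the state.
- sensors.sense(): the state, without advancing time (a new reading comes with each control period).
- optics.snapshot(name): name is "scene" or "top" or "wrist"; returns a dict with "pixels" (400x640x3 uint8, red, green, blue), "mtx" (3x3 intrinsics, pixels), "R" (3x3) and "t" (3): a world point X has camera coordinates R X + t; the wrist camera has in their place "T_tool_cam" (4x4, takes a point from camera to tool coordinates, whose origin is the TCP and whose axes are the flange's). Camera axes: x right, y down, z forward; pixel columns grow to the right and rows downward; lengths in mm; the calibration is good to about 2 mm. A picture is of the moment at which its call begins: read the wrist's pose just before it. There is no depth.
- job.hand_in(): hands the job in; it is judged then, once.
The state is a dict: "time": time; "joint_pos": joint angles; "qd": joint speeds; "joint_efforts": joint torques, N m; "tool_pos": TCP position; "tcp_rot": TCP orientation; "ft_force": force on the tool from outside, world axes, zero at the start; "wrist_torque": the same for the moment, N m; "finger_gap": finger opening in mm; "grip_force": force on a finger pad.
Only numpy, scipy, OpenCV 4.12 (cv2) and the standard library are available. Lean on these libraries where they do the work, as an engineer would, in place of code of your own. Each camera call takes 0.05 s, during which the arm holds its last target. There are 200 camera calls.

## Working session

There is one attempt and no reset: what is moved stays moved. The work goes in short steps, Python scripts to look and compute and a tool call to move; the robot and the scene stay as the last step left them, time stands still between calls to the robot, and variables do not carry over. Pictures are saved under pics/ and viewed, at most 14 in all, crops included, and the job is handed in when it is done.

Besides the shell and the picture viewer there is one more tool, called after "Call:" as name([rows], argument=value, ...), one row to a line, values as JSON. play_rows: Moves the arm, as the interface text tells. Its arguments: {"type":"object","properties":{"motion":{"type":"array","items":{"type":"array","items":{"type":"array","items":{"type":"number"}}}},"jaw":{"type":"number"},"squeeze":{"type":"number"}},"required":["motion"]}

```bash
ls; mkdir -p pics
cat > h.py <<'E'
import numpy as np, cv2
from scipy.spatial.transform import Rotation as Ro
from bench import sensors, optics, job, r
def save(name,fn,crop=None,scale=1):
    s=optics.snapshot(name); np.savez('pics/'+fn+'.npz',**{k:v for k,v in s.items()})
    im=s['pixels'][:,:,::-1]
    if crop: im=im[crop[1]:crop[3],crop[0]:crop[2]]
    cv2.imwrite('pics/'+fn+'.png',cv2.resize(im,None,fx=scale,fy=scale,interpolation=cv2.INTER_CUBIC)); return s
def ray(s,uv,z):
    """world xy at height z for pixel uv; fixed cam"""
    K,R,t=[np.asarray(s[k],float) for k in('mtx','R','t')]
    d=R.T@np.linalg.inv(K)@np.array([uv[0],uv[1],1.]); c=-R.T@t.ravel()
    return c+d*(z-c[2])/d[2]
def proj(s,X):
    K,R,t=[np.asarray(s[k],float) for k in('mtx','R','t')]
    p=K@(R@np.asarray(X,float)+t.ravel()); return p[:2]/p[2]
def wristfix(s,st):
    """give a wrist snapshot R,t from state"""
    T=np.eye(4);T[:3,:3]=Ro.from_euler('xyz',st['tcp_rot'],degrees=True).as_matrix();T[:3,3]=st['tool_pos']
    W=np.linalg.inv(T@np.asarray(s['T_tool_cam'])); s=dict(s);s['R']=W[:3,:3];s['t']=W[:3,3];return s
E
python3 - <<'E'
from h import *
print(sensors.sense())
a=save('top','top0');b=save('scene','scene0')
print(a['mtx'],a['R'],a['t'],r.pinch_z, (-a['R'].T@a['t']))
E
```

```text
pics
{'time': 0.0, 'joint_pos': array([-7.64557374e+01,  7.51497042e+00,  8.53331525e+01, -1.97473937e-03,
        8.72598507e+01, -4.89320662e+00]), 'qd': array([-0.10757852, -0.06789595,  0.02097442, -0.01899399, -0.03280261,
       -0.04720595]), 'joint_efforts': array([ 8.20603545e-04, -5.69391382e+01, -5.00548804e+01, -8.32497540e-05,
        1.49643602e-02, -1.38381200e-07]), 'tool_pos': array([ 189.63561148, -568.64334675,  230.20873613]), 'tcp_rot': array([-1.79892252e+02, -7.24489929e-03,  1.84375587e+01]), 'ft_force': array([ 0.93635255, -0.84315984, -0.10263998]), 'wrist_torque': array([ 0.0340522 , -0.00373483,  0.02040777]), 'grip_force': 0.0, 'finger_gap': 85.31642329118753}
[[397.15829047   0.         319.46091172]
 [  0.         397.15829047 192.38482351]
 [  0.           0.           1.        ]] [[ 0.00204517 -0.99997802  0.00630621]
 [-0.9918868  -0.00283012 -0.12709275]
 [ 0.1271078  -0.00599512 -0.99187079]] [ -62.39950038  525.77701395 1208.56650405] 18.700000000000003 [ 368.02066719  -53.66461785 1265.95776315]
```

View pics/top0.png

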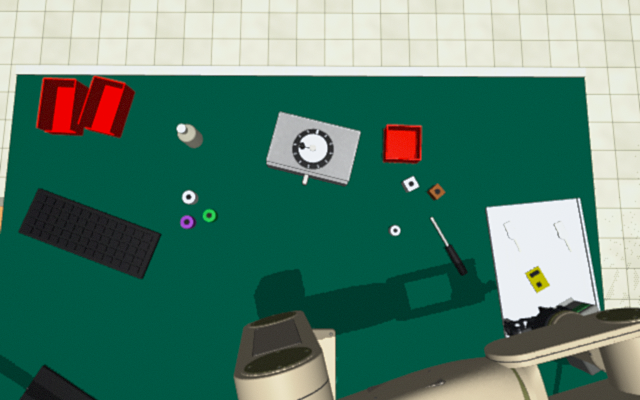

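View pics/scene0.png

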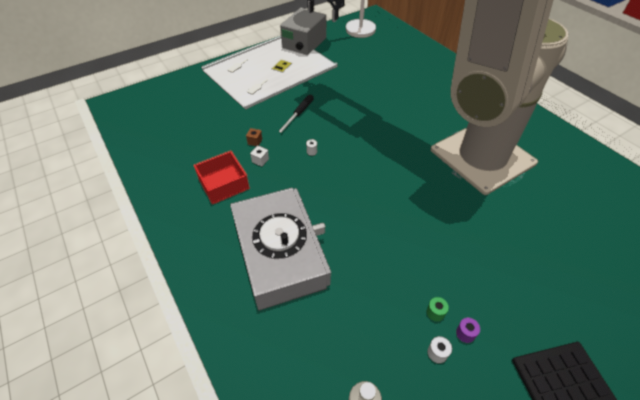

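Run:
```python
import cv2,numpy as np
im=cv2.imread('pics/top0.png')
a=cv2.resize(im[105:195,258:368],None,fx=5.4,fy=5.4,interpolation=cv2.INTER_CUBIC)   # 594x486
b=cv2.resize(im[185:235,165:225],(200,486//2),interpolation=cv2.INTER_CUBIC) 
b=cv2.resize(im[180:240,165:215],(200,240),interpolation=cv2.INTER_CUBIC)
c=cv2.resize(im[175:235,390:440],(200,240),interpolation=cv2.INTER_CUBIC)
o=np.zeros((486,800,3),np.uint8);o[:,:594]=a;o[:240,600:]=b;o[243:483,600:]=c
cv2.imwrite('pics/crop0.png',o)
```

```text
(no output)
```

View pics/crop0.png

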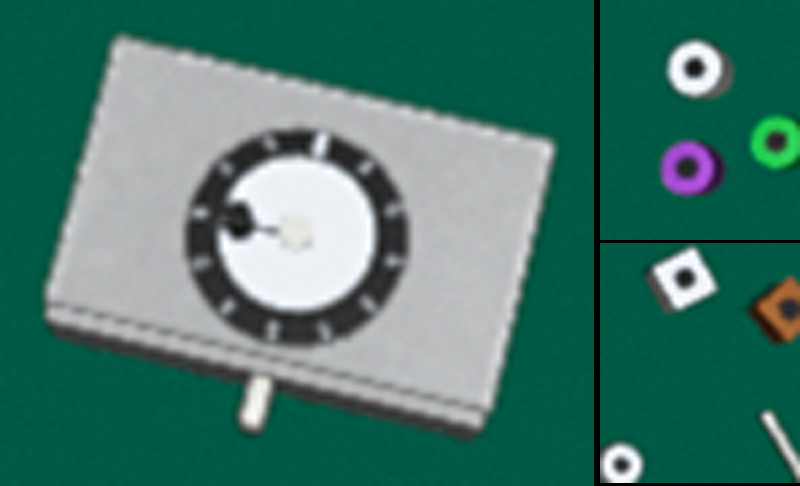

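Run:
```python
from h import *
s=dict(np.load('pics/top0.npz'))
f=lambda u,z:ray(s,(u[0]/5.4+258-.4,u[1]/5.4+105-.4),z)[:2]
bl,br=f((118,37),70),f((553,143),70); dx=bl-br; print('corners',bl,br,np.hypot(*dx),'yaw',np.degrees(np.arctan2(-dx[0],dx[1])))
yaw=np.arctan2(-dx[0],dx[1]); X=np.array([np.cos(yaw),np.sin(yaw)]);Y=np.array([-X[1],X[0]])
print('axis from corners',(bl+br)/2-90*X)
ax=f((297,232),82); h=f((238,215),112); m=f((320,145),72); print('axis',ax,'handle',h,'12',m, np.hypot(*(h-ax)))
a=lambda v:np.degrees(np.arctan2(v[1],v[0]))
print('clockwise handle',(a(X)-a(h-ax))%360, (a(m-ax)-a(X)))
for n,u,z in(('fin',(255,405),62),):print(n,f(u,z))
for n,u,z in(('disc',(165+695/4-.4,180+68/4-.4),36),('block',(390+84/4-.4,175+35/4-.4),36),('plug',(390+22/4-.4,175+222/4-.4),36)):print(n,ray(s,u,z)[:2])
print('block corners',[ray(s,(390+(u-600)/4-.4,175+(v-243)/4-.4),36)[:2].round() for u,v in((645,268),(692,247),(718,286),(672,310))])
```

```text
corners [775.119184    64.26950089] [ 713.18969924 -186.16838881] 257.9813901840179 yaw -13.88973211046517
axis from corners [656.7860851  -39.34457694]
axis [657.47549291 -39.61787229] handle [659.60377426  -7.4367433 ] 12 [710.9191506  -52.44954755] 32.251428568597554
clockwise handle 259.89398295677734 0.3887303781628333
fin [561.72634057 -15.94543231]
disc [ 512.55280389 -120.04152084]
block [ 555.01945316 -346.85659662]
plug [ 408.87273872 -294.94929555]
block corners [array([ 563., -316.]), array([ 580., -354.]), array([ 549., -373.]), array([ 530., -337.])]
```

Call:
play_rows([
  [[62.3, -38.5, 2.5, 0, 0, 32.3], [62.3, -38.5, 2.5, 0, 0, 32.3], [62.3, -38.5, 2.5, 0, 0, 32.3], [62.3, -38.5, 2.5, 0, 0, 32.3], [62.3, -38.5, 2.5, 0, 0, 32.3]],
], jaw=0.7)

```text
time: 0.6
tool_pos: [347.9, -378.9, 222.5]
tcp_rot: [-180.0, 0.0, -14.2]
ft_force: [1.2, -0.9, 0.0]
finger_gap: 59.3
grip_force: 0.0
```

```bash
cat >> h.py <<'E'
def go(x,y,z,yaw):
    st=sensors.sense(); R=Ro.from_euler('xyz',st['tcp_rot'],degrees=True)
    d=R.inv().apply(np.array([x,y,z])-st['tool_pos'])/10
    rv=(R.inv()*Ro.from_euler('xyz',[180,0,yaw],degrees=True)).as_rotvec(degrees=True)
    print('t',round(st['time'],2),'pos',st['tool_pos'].round(1),'rot',st['tcp_rot'].round(1),'F',st['ft_force'].round(1),'gap',round(st['finger_gap'],1)); print('SHIFT',d.round(2),'ROT',rv.round(1),'rows',np.linalg.norm(d)/5)
E
python3 - <<'E'
from h import *
go(659.6,-7.5,180,-13.9)
E
```

```text
t 0.6 pos [ 347.9 -378.9  222.5] rot [-180.     0.   -14.2] F [ 1.2 -0.9  0. ] gap 59.3
SHIFT [ 21.14 -43.64   4.26] ROT [-0.   0.  -0.3] rows 9.734779793496958
```

Call:
play_rows([
  [[10.6, -21.8, 1.0, 0, 0, -0.3], [10.6, -21.8, 1.0, 0, 0, -0.3], [10.6, -21.8, 1.0, 0, 0, -0.3], [10.6, -21.8, 1.0, 0, 0, -0.3], [10.6, -21.8, 1.0, 0, 0, -0.3]],
])

```text
time: 1.1
tool_pos: [503.4, -192.0, 212.5]
tcp_rot: [-180.0, 0.0, -13.5]
ft_force: [0.3, -0.7, -0.7]
finger_gap: 59.7
grip_force: 0.0
```

Call:
play_rows([
  [[8.6, -21.0, 1.0, 0, 0, 0], [8.6, -21.0, 1.0, 0, 0, 0], [8.6, -21.0, 1.0, 0, 0, 0], [8.6, -21.0, 1.0, 0, 0, 0], [8.6, -21.0, 1.0, 0, 0, 0]],
])

```text
time: 1.6
tool_pos: [636.2, -6.8, 201.9]
tcp_rot: [-180.0, 0.1, -13.4]
ft_force: [-0.5, -0.7, -0.2]
finger_gap: 60.2
grip_force: 0.0
```

Run:
```python
from h import *
go(659.6,-7.5,180,-13.9)
st=sensors.sense(); s=wristfix(save('wrist','w1'),st); np.savez('pics/w1f.npz',**s)
for p in ((657.3,-39.5,82),(659.6,-7.4,112)): print(proj(s,p))
```

```text
t 1.6 pos [636.2  -6.8 201.9] rot [-1.80e+02  1.00e-01 -1.34e+01] F [-0.5 -0.7 -0.2] gap 60.2
SHIFT [ 2.29 -0.47  2.18] ROT [-0.   0.1  0.5] rows 0.6400320251139491
[348.73097936 152.16703739]
[305.04055108 167.13968316]
```

View pics/w1.png

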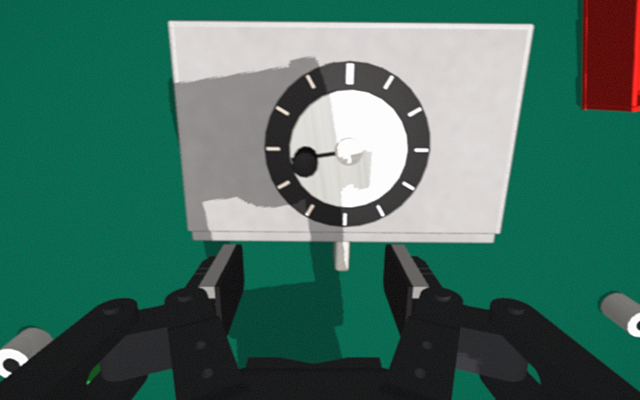

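Run:
```python
from h import *
s=dict(np.load('pics/w1f.npz')); f=lambda u,v,z:ray(s,(u,v),z)[:2]
bl,br=f(168,22,70),f(532,25,70);d=bl-br;print(bl,br,np.hypot(*d),np.degrees(np.arctan2(-d[0],d[1])))
fl,fr=f(190,232,70),f(501,234,70);d=fl-fr;print(fl,fr,np.hypot(*d),np.degrees(np.arctan2(-d[0],d[1])))
print('centre',(bl+br+fl+fr)/4)
a,h=f(348,150,82),f(305,160,112);print(a,h,np.linalg.norm(h-a),'12-6',f(349,73,71),f(344,219,71))
v=h-a;print('cw',(-13.9-np.degrees(np.arctan2(v[1],v[0])))%360)
```

```text
[775.01661642  64.41699435] [ 713.2191019  -184.62068339] 256.5905254187099 -13.936181196619252
[620.94577628 100.98982975] [ 559.12809587 -148.68672695] 257.21549054963634 -13.906266239677661
centre [667.07739762 -41.97514656]
[659.00320502 -39.30756287] [664.25888918  -8.52284108] 31.230134667758414 12-6 [711.96033938 -52.33941972] [602.72225697 -25.10448091]
cw 265.78834537593224
```

Call:
play_rows([
  [[2.5, -0.5, 4, 0, 0, 0.5], [2.5, -0.5, 6.5, 0, 0, 0.5], [2.5, -0.5, 6.5, 0, 0, 0.5], [2.5, -0.5, 6.5, 0, 0, 0.5]],
], squeeze=40)

```text
time: 2.05
tool_pos: [659.9, -11.6, 137.4]
tcp_rot: [180.0, 0.1, -14.1]
ft_force: [-0.1, -0.0, -0.2]
finger_gap: 59.6
grip_force: 0.0
```

Run:
```python
from h import *
go(661.6,-7.6,87,-13.9)
```

```text
t 2.05 pos [659.9 -11.6 137.4] rot [ 1.80e+02  1.00e-01 -1.41e+01] F [-0.1 -0.  -0.2] gap 59.6
SHIFT [ 0.07 -0.43  5.04] ROT [ 0.   0.1 -0.2] rows 1.0124179429263858
```

Call:
play_rows([
  [[0.1, -0.4, 2.5, 0, 0, 0], [0.1, -0.4, 4, 0, 0, 0], [0.1, -0.4, 5, 0, 0, 0], [0.1, -0.4, 5, 0, 0, 0]],
])

```text
time: 2.45
tool_pos: [661.6, -8.0, 86.8]
tcp_rot: [180.0, 0.1, -14.1]
ft_force: [-0.8, 1.0, 0.3]
finger_gap: 59.7
grip_force: 0.0
```

Call:
play_rows([
  [[0, 0, 0, 0, 0, 0], [0, 0, 0, 0, 0, 0], [0, 0, 0, 0, 0, 0], [0, 0, 0, 0, 0, 0], [0, 0, 0, 0, 0, 0]],
], jaw=0)

```text
time: 2.95
tool_pos: [663.5, -7.8, 89.2]
tcp_rot: [-180.0, -0.1, -14.1]
ft_force: [0.1, 1.4, 5.5]
finger_gap: 16.4
grip_force: 39.1
```

Run:
```python
from h import *
go(661.6,-7.6,87,-13.9)
st=sensors.sense();s=wristfix(save('wrist','w2',(200,100,520,340),2),st); np.savez('pics/w2f.npz',**s)
```

```text
t 2.95 pos [663.5  -7.8  89.2] rot [-1.80e+02 -1.00e-01 -1.41e+01] F [0.1 1.4 5.5] gap 16.4
SHIFT [-0.19  0.03  0.22] ROT [-0.  -0.1 -0.2] rows 0.058642121881143025
```

View pics/w2.png

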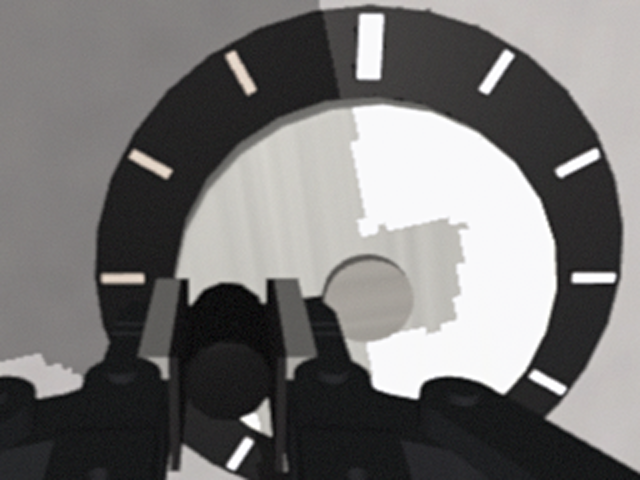

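Run:
```python
from h import *
s=dict(np.load('pics/w2f.npz')); f=lambda u,v,z:ray(s,(200+u/2,100+v/2),z)[:2]
h=f(229,380,112);a=f(368,302,82);print(h,a,f(370,46,71))
for n,u,v in(('9',122,278),('3',594,278),('8?',126,327),):print(n,f(u,v,71))
v=h-a;print(np.linalg.norm(v),'cw',(-13.9-np.degrees(np.arctan2(v[1],v[0])))%360)
```

```text
[661.46076957  -8.35060008] [655.85518056 -39.84386197] [710.98218359 -53.21535865]
9 [671.24474631  15.85158164]
3 [643.17385677 -95.44337334]
8? [658.44422946  18.59226908]
31.988250539572967 cw 266.19256667901857
```

```bash
cat >> h.py <<'E'
def arc(t0,ts):
    c=lambda t:3.2*np.array([np.cos(np.radians(t)),np.sin(np.radians(t))])
    return [[float(v) for v in (c(t)-c(t0)).round(2)] for t in ts]
E
python3 - <<'E'
from h import *
print(arc(265.5,[285,315,345,375,405]))
for a in (45,195,345,135,285): print(a,arc(a,[a+30*i for i in range(1,6)]))
print(arc(75,[100,113,120,120,120]))
E
```

```text
[[1.08, 0.1], [2.51, 0.93], [3.34, 2.36], [3.34, 4.02], [2.51, 5.45]]
45 [[-1.43, 0.83], [-3.09, 0.83], [-4.53, 0.0], [-5.35, -1.43], [-5.35, -3.09]]
195 [[0.83, -1.43], [2.26, -2.26], [3.92, -2.26], [5.35, -1.43], [6.18, 0.0]]
345 [[0.0, 1.66], [-0.83, 3.09], [-2.26, 3.92], [-3.92, 3.92], [-5.35, 3.09]]
135 [[-0.83, -1.43], [-0.83, -3.09], [-0.0, -4.53], [1.43, -5.35], [3.09, -5.35]]
285 [[1.43, 0.83], [2.26, 2.26], [2.26, 3.92], [1.43, 5.35], [0.0, 6.18]]
[[-1.38, 0.06], [-2.08, -0.15], [-2.43, -0.32], [-2.43, -0.32], [-2.43, -0.32]]
```

Call:
play_rows([
  [[1.08, 0.1, -0.2, 0, 0, 0], [2.51, 0.93, -0.2, 0, 0, 0], [3.34, 2.36, -0.2, 0, 0, 0], [3.34, 4.02, -0.2, 0, 0, 0], [2.51, 5.45, -0.2, 0, 0, 0]],
], jaw=0, squeeze=50)

```text
time: 3.5
tool_pos: [675.3, -68.3, 89.4]
tcp_rot: [180.0, -0.2, -14.1]
ft_force: [-2.6, 7.2, 0.3]
finger_gap: 16.1
grip_force: 51.0
```

Call:
play_rows([
  [[-1.43, 0.83, 0, 0, 0, 0], [-3.09, 0.83, 0, 0, 0, 0], [-4.53, 0, 0, 0, 0, 0], [-5.35, -1.43, 0, 0, 0, 0], [-5.35, -3.09, 0, 0, 0, 0]],
])

```text
time: 4.0
tool_pos: [631.7, -24.5, 89.7]
tcp_rot: [180.0, -0.4, -14.1]
ft_force: [26.5, -14.5, -20.8]
finger_gap: 16.4
grip_force: 50.1
```

```bash
cat >> h.py <<'E'
def dial():
    st=sensors.sense(); p=st['tool_pos'][:2]-np.array([657.3,-39.6]); print('t',st['time'],'z',st['tool_pos'][2],'rot',st['tcp_rot'].round(1),'r',np.hypot(*p).round(1),'cw',((-13.9-np.degrees(np.arctan2(p[1],p[0])))%360).round(1),'F',st['ft_force'].round(1),'gap',st['finger_gap'].round(1))
E
python3 - <<'E'
from h import *
dial()
E
```

```text
Traceback (most recent call last):
  File "h.py", line 30, in dial
    st=sensors.sense(); p=st['tool_pos'][:2]-np.array([657.3,-39.6]); print('t',st['time'],'z',st['tool_pos'][2],'rot',st['tcp_rot'].round(1),'r',np.hypot(*p).round(1),'cw',((-13.9-np.degrees(np.arctan2(p[1],p[0])))%360).round(1),'F',st['ft_force'].round(1),'gap',st['finger_gap'].round(1))
                                                                                                                                                                                                                                                                        ^^^^^^^^^^^^^^^^^^^^^^
AttributeError: 'float' object has no attribute 'round'
```

Call:
play_rows([
  [[0, 0, 0, 0, 0, 0], [0, 0, 0, 0, 0, 0]],
])

```text
time: 4.2
tool_pos: [631.8, -24.9, 89.6]
tcp_rot: [179.9, -0.3, -14.0]
ft_force: [15.0, -6.8, -11.8]
finger_gap: 16.1
grip_force: 50.8
```

```bash
sed -i "s/st\['finger_gap'\].round(1)/st['finger_gap']/" h.py
python3 - <<'E'
from h import *
dial()
E
```

```text
t 4.2 z 89.5779619663457 rot [179.9  -0.3 -14. ] r 29.4 cw 196.0 F [ 15.   -6.8 -11.8] gap 16.080536100445556
```

Call:
play_rows([
  [[0.93, -1.4, 0.1, 0, 0, 0], [2.36, -2.23, 0.1, 0, 0, 0], [4.02, -2.23, 0.1, 0, 0, 0], [5.45, -1.4, 0.1, 0, 0, 0], [6.28, 0.03, 0.1, 0, 0, 0]],
])

```text
time: 4.7
tool_pos: [692.6, -38.0, 89.4]
tcp_rot: [-179.9, -0.2, -14.0]
ft_force: [-0.5, 2.1, 1.5]
finger_gap: 16.1
grip_force: 52.1
```

Call:
play_rows([
  [[0, 1.66, 0, 0, 0, 0], [-0.83, 3.09, 0, 0, 0, 0], [-2.26, 3.92, 0, 0, 0, 0], [-3.92, 3.92, 0, 0, 0, 0], [-5.35, 3.09, 0, 0, 0, 0]],
])

```text
time: 5.2
tool_pos: [632.2, -55.7, 89.6]
tcp_rot: [-179.8, -0.2, -14.1]
ft_force: [23.4, 11.3, -10.6]
finger_gap: 16.3
grip_force: 51.2
```

Call:
play_rows([
  [[-0.83, -1.43, 0, 0, 0, 0], [-0.83, -3.09, 0, 0, 0, 0], [0, -4.53, 0, 0, 0, 0], [1.43, -5.35, 0, 0, 0, 0], [3.09, -5.35, 0, 0, 0, 0]],
])

```text
time: 5.7
tool_pos: [674.2, -10.6, 89.4]
tcp_rot: [-180.0, 0.0, -14.0]
ft_force: [-3.0, -4.0, 4.2]
finger_gap: 16.0
grip_force: 52.8
```

Run:
```python
from h import *
dial()
```

```text
t 5.7 z 89.36397958626446 rot [-180.    0.  -14.] r 33.6 cw 286.3 F [-3.  -4.   4.2] gap 16.015524311003986
```

Call:
play_rows([
  [[1.43, 0.83, 0, 0, 0, 0], [2.26, 2.26, 0, 0, 0, 0], [2.26, 3.92, 0, 0, 0, 0], [1.43, 5.35, 0, 0, 0, 0], [0, 6.18, 0, 0, 0, 0]],
])

```text
time: 6.2
tool_pos: [659.2, -72.1, 89.3]
tcp_rot: [-179.9, -0.0, -14.1]
ft_force: [1.5, 18.3, 5.1]
finger_gap: 16.3
grip_force: 52.9
```

Call:
play_rows([
  [[-1.38, 0.06, 0, 0, 0, 0], [-2.08, -0.15, 0, 0, 0, 0], [-2.43, -0.32, 0, 0, 0, 0], [-2.43, -0.32, 0, 0, 0, 0], [-2.43, -0.32, 0, 0, 0, 0]],
])

```text
time: 6.7
tool_pos: [637.0, -61.6, 89.4]
tcp_rot: [-179.9, -0.1, -14.0]
ft_force: [5.0, 6.0, -1.2]
finger_gap: 16.0
grip_force: 52.4
```

Run:
```python
from h import *
dial()
st=sensors.sense();s=wristfix(save('wrist','w3',(200,60,520,300),2),st); np.savez('pics/w3f.npz',**s)
print(proj(s,(657.3,-39.6,82)))
```

```text
t 6.7 z 89.41106008752392 rot [-1.799e+02 -1.000e-01 -1.400e+01] r 30.0 cw 118.8 F [ 5.   6.  -1.2] gap 16.048788345814
[253.22763299 222.24440459]
```

View pics/w3.png

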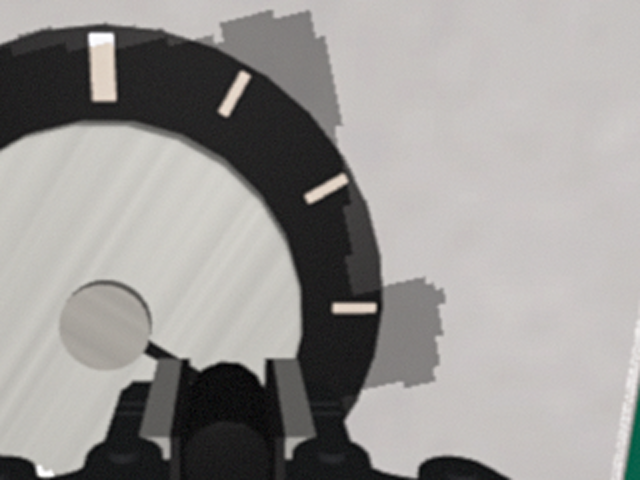

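Run:
```python
from h import *
s=dict(np.load('pics/w3f.npz')); f=lambda u,v,z:ray(s,(200+u/2,60+v/2),z)[:2]
an=lambda v:(-13.9-np.degrees(np.arctan2(v[1],v[0])))%360
a=np.array([657.3,-39.6]);c=f(105,330,84);print('cap',c)
for q in((150,348),(185,367)):print(an(f(*q,82)-a),an(f(*q,82)-c))
print(an(f(185,367,82)-f(150,348,82)),an(f(230,450,112)-a))
for n,q in((12,(103,68)),(1,(235,93)),(2,(326,188)),(3,(354,308))):print(n,an(f(*q,71)-a))
for a0,ts in((120,[105,80,50,20,-10]),(-10,[-40,-70,-100,-130,-160]),(-160,[-190,-220,-250,-280,-310]),(-310,[-340,-370,-400,-425,-440]),(-440,[-448,-450,-450,-450,-450]),(270,[285,310,340,370,395]),(35,[50,58,60,60,60])):print(a0,arc(a0,ts))
```

```text
cap [656.75714383 -39.44334067]
120.66415582023834 118.04087134143327
120.72623414076398 119.2999695370525
120.80205007959478 117.38302367723489
12 0.18454896229661877
1 30.105321179320576
2 59.86419795243908
3 90.02314607999664
120 [[0.77, 0.32], [2.16, 0.38], [3.66, -0.32], [4.61, -1.68], [4.75, -3.33]]
-10 [[-0.7, -1.5], [-2.06, -2.45], [-3.71, -2.6], [-5.21, -1.9], [-6.16, -0.54]]
-160 [[-0.14, 1.65], [0.56, 3.15], [1.91, 4.1], [3.56, 4.25], [5.06, 3.55]]
-310 [[0.95, -1.36], [1.09, -3.01], [0.39, -4.51], [-0.7, -5.35], [-1.5, -5.6]]
-440 [[-0.44, -0.05], [-0.56, -0.05], [-0.56, -0.05], [-0.56, -0.05], [-0.56, -0.05]]
270 [[0.83, 0.11], [2.06, 0.75], [3.01, 2.11], [3.15, 3.76], [2.62, 5.04]]
35 [[-0.56, 0.62], [-0.93, 0.88], [-1.02, 0.94], [-1.02, 0.94], [-1.02, 0.94]]
```

Call:
play_rows([
  [[0, 0, 0, 0, 0, 0], [0, 0, 0, 0, 0, 0], [0, 0, 0, 0, 0, 0], [0, 0, 0, 0, 0, 0]],
])

```text
time: 7.15
tool_pos: [637.1, -61.7, 89.4]
tcp_rot: [-179.9, -0.1, -14.0]
ft_force: [5.5, 6.8, 0.3]
finger_gap: 15.8
grip_force: 52.4
```

Call:
play_rows([
  [[0.77, 0.32, 0, 0, 0, 0], [2.16, 0.38, 0, 0, 0, 0], [3.66, -0.32, 0, 0, 0, 0], [4.61, -1.68, 0, 0, 0, 0], [4.75, -3.33, 0, 0, 0, 0]],
])

```text
time: 7.65
tool_pos: [692.3, -44.2, 89.4]
tcp_rot: [179.9, -0.2, -14.2]
ft_force: [0.8, -2.5, 0.3]
finger_gap: 16.1
grip_force: 52.3
```

Call:
play_rows([
  [[-0.7, -1.5, 0, 0, 0, 0], [-2.06, -2.45, 0, 0, 0, 0], [-3.71, -2.6, 0, 0, 0, 0], [-5.21, -1.9, 0, 0, 0, 0], [-6.16, -0.54, 0, 0, 0, 0]],
])

```text
time: 8.15
tool_pos: [632.8, -22.7, 89.5]
tcp_rot: [179.9, -0.3, -14.0]
ft_force: [20.8, -11.1, -11.1]
finger_gap: 16.2
grip_force: 51.4
```

Call:
play_rows([
  [[-0.14, 1.65, 0, 0, 0, 0], [0.56, 3.15, 0, 0, 0, 0], [1.91, 4.1, 0, 0, 0, 0], [3.56, 4.25, 0, 0, 0, 0], [5.06, 3.55, 0, 0, 0, 0]],
])

```text
time: 8.65
tool_pos: [672.4, -69.7, 89.3]
tcp_rot: [180.0, 0.0, -14.1]
ft_force: [-5.4, 6.0, 6.1]
finger_gap: 16.2
grip_force: 53.1
```

Call:
play_rows([
  [[0.95, -1.36, 0, 0, 0, 0], [1.09, -3.01, 0, 0, 0, 0], [0.39, -4.51, 0, 0, 0, 0], [-0.7, -5.35, 0, 0, 0, 0], [-1.5, -5.6, 0, 0, 0, 0]],
])

```text
time: 9.15
tool_pos: [671.5, -9.6, 89.4]
tcp_rot: [-180.0, -0.1, -14.0]
ft_force: [1.7, -0.7, 2.9]
finger_gap: 16.4
grip_force: 52.7
```

Call:
play_rows([
  [[-0.44, -0.05, 0, 0, 0, 0], [-0.56, -0.05, 0, 0, 0, 0], [-0.56, -0.05, 0, 0, 0, 0], [-0.56, -0.05, 0, 0, 0, 0], [-0.56, -0.05, 0, 0, 0, 0]],
])

```text
time: 9.65
tool_pos: [665.9, -8.3, 89.4]
tcp_rot: [-179.9, 0.0, -14.1]
ft_force: [-0.5, 7.1, 4.6]
finger_gap: 15.8
grip_force: 52.9
```

Run:
```python
from h import *
dial()
st=sensors.sense();s=wristfix(save('wrist','w4',(200,60,520,300),2),st); np.savez('pics/w4f.npz',**s)
```

```text
t 9.65 z 89.367677260089 rot [-179.9    0.   -14.1] r 32.5 cw 271.4 F [-0.5  7.1  4.6] gap 15.782571228294948
```

View pics/w4.png

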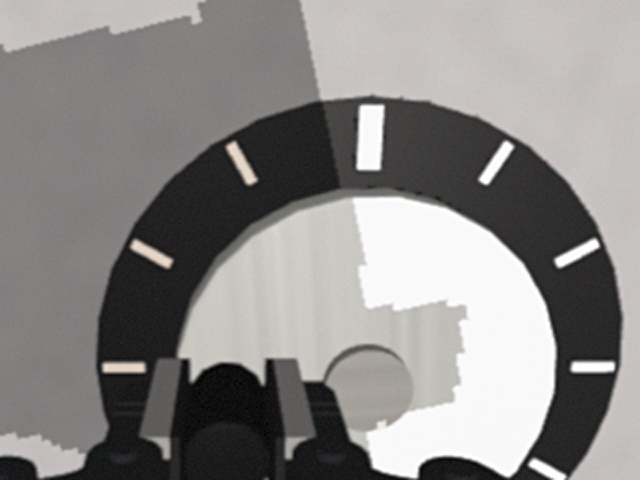

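Run:
```python
from h import *
s=dict(np.load('pics/w4f.npz')); f=lambda u,v,z:ray(s,(200+u/2,60+v/2),z)[:2]
an=lambda v:(-13.9-np.degrees(np.arctan2(v[1],v[0])))%360
a=np.array([657.3,-39.6]);print('cap',f(368,390,84))
for t in(262,266,270,274):
    w=np.radians(-13.9-t);h=a+32*np.array([np.cos(w),np.sin(w)])
    top=proj(s,(*h,112));ang=np.linspace(0,6.28,60)
    b=np.array([proj(s,(h[0]+9*np.cos(q),h[1]+9*np.sin(q),112)) for q in ang]);b2=np.array([proj(s,(h[0]+9*np.cos(q),h[1]+9*np.sin(q),82)) for q in ang])
    g=lambda p:((np.array(p)-[200,60])*2).round(0)
    print(t,'top c',g(top),'top rim',g(b.min(0)),g(b.max(0)),'base min',g(b2.min(0)))
print(an(f(124,368,71)-a),an(f(592,367,71)-a))
```

```text
cap [657.26110765 -39.7635806 ]
262 top c [228. 476.] top rim [180. 433.] [275. 517.] base min [189. 368.]
266 top c [226. 466.] top rim [179. 423.] [274. 507.] base min [187. 359.]
270 top c [226. 455.] top rim [178. 412.] [274. 497.] base min [187. 350.]
274 top c [226. 445.] top rim [178. 401.] [274. 487.] base min [187. 341.]
269.9437211273455 90.27606313710876
```

Call:
play_rows([
  [[0.15, 0, 0, 0, 0, 0], [0.15, 0, 0, 0, 0, 0], [0.15, 0, 0, 0, 0, 0], [0.15, 0, 0, 0, 0, 0], [0.15, 0, 0, 0, 0, 0]],
])

```text
time: 10.2
tool_pos: [667.6, -8.6, 89.4]
tcp_rot: [-179.9, -0.0, -14.1]
ft_force: [0.5, 6.4, 4.1]
finger_gap: 15.5
grip_force: 52.8
```

Call:
play_rows([
  [[0.83, 0.11, 0, 0, 0, 0], [2.06, 0.75, 0, 0, 0, 0], [3.01, 2.11, 0, 0, 0, 0], [3.15, 3.76, 0, 0, 0, 0], [2.62, 5.04, 0, 0, 0, 0]],
])

```text
time: 10.7
tool_pos: [680.1, -65.5, 89.2]
tcp_rot: [-180.0, 0.1, -14.1]
ft_force: [-7.0, 11.4, 9.8]
finger_gap: 15.9
grip_force: 53.6
```

Call:
play_rows([
  [[-0.56, 0.62, 0, 0, 0, 0], [-0.93, 0.88, 0, 0, 0, 0], [-1.02, 0.94, 0, 0, 0, 0], [-1.02, 0.94, 0, 0, 0, 0], [-1.02, 0.94, 0, 0, 0, 0]],
])

```text
time: 11.2
tool_pos: [667.5, -71.1, 89.3]
tcp_rot: [-180.0, 0.1, -14.1]
ft_force: [-1.7, 5.8, 7.7]
finger_gap: 16.0
grip_force: 53.3
```

Run:
```python
from h import *
dial()
st=sensors.sense();s=wristfix(save('wrist','w5',(160,60,480,360),2),st); np.savez('pics/w5f.npz',**s)
```

```text
t 11.2 z 89.27284591933883 rot [-1.80e+02  1.00e-01 -1.41e+01] r 33.1 cw 58.1 F [-1.7  5.8  7.7] gap 16.03311814170278
```

View pics/w5.png

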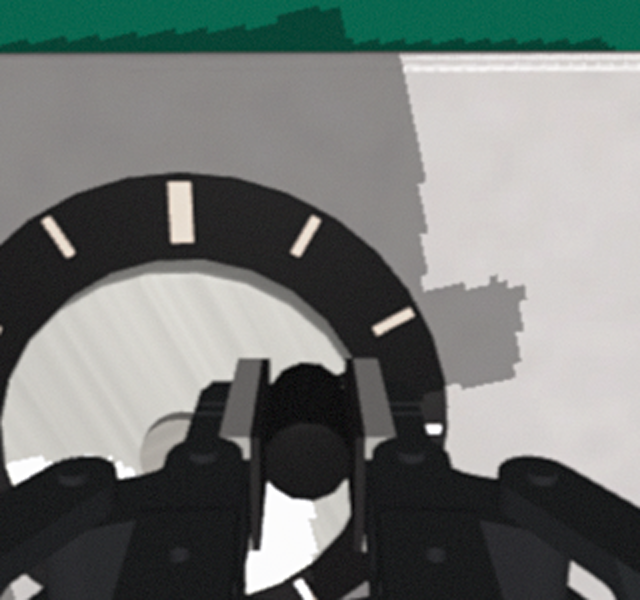

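Run:
```python
from h import *
s=dict(np.load('pics/w5f.npz')); f=lambda u,v,z:ray(s,(160+u/2,60+v/2),z)[:2]
an=lambda v:(-13.9-np.degrees(np.arctan2(v[1],v[0])))%360
a=np.array([657.3,-39.6]);h=f(307,461,112);print(h,an(h-a),np.linalg.norm(h-a))
b=f(308,363,82)-9*np.array([np.cos(-.2426),np.sin(-.2426)]);print(b,an(b-a),np.linalg.norm(b-a))
for q in((180,212),(306,236),(393,321)):print(an(f(*q,71)-a))
go(657.3,-39.6,150,-13.9)
```

```text
[665.44315339 -71.27623734] 61.68289972279954 32.70619144591921
[663.51180754 -71.08864826] 64.94047422041669 32.095506263276
359.8924919162471
30.102054985270605
59.9568711155649
t 11.25 pos [667.5 -71.1  89.3] rot [-1.80e+02  1.00e-01 -1.41e+01] F [-2.4  4.6  7. ] gap 15.9
SHIFT [-1.76 -2.81 -6.07] ROT [-0.   0.1 -0.2] rows 1.3832461831820455
```

Call:
play_rows([
  [[0.08, -0.05, 0, 0, 0, 0], [0.08, -0.05, 0, 0, 0, 0], [0.08, -0.05, 0, 0, 0, 0], [0.08, -0.05, 0, 0, 0, 0]],
])

```text
time: 11.65
tool_pos: [668.5, -70.9, 89.3]
tcp_rot: [-180.0, 0.1, -14.1]
ft_force: [-2.2, 5.7, 7.7]
finger_gap: 16.0
grip_force: 53.2
```

Call:
play_rows([
  [[0, 0, 0, 0, 0, 0], [0, 0, 0, 0, 0, 0], [0, 0, 0, 0, 0, 0], [0, 0, -1.5, 0, 0, 0], [0, 0, -5, 0, 0, 0]],
], jaw=0.6)

```text
time: 12.15
tool_pos: [666.4, -70.7, 135.7]
tcp_rot: [180.0, 0.4, -14.1]
ft_force: [0.4, -0.6, -0.9]
finger_gap: 51.2
grip_force: 0.0
```

Run:
```python
from h import *
save('top','top1',(278,120,348,170),8)
go(562.4,-16.1,130,-13.9)
```

```text
t 12.2 pos [671.1 -71.5 146.1] rot [-180.    -0.3  -14.1] F [ 3.4 -0.5  6. ] gap 51.5
SHIFT [-11.9   -2.73   1.55] ROT [-0.  -0.3 -0.2] rows 2.460377479317162
```

View pics/top1.png

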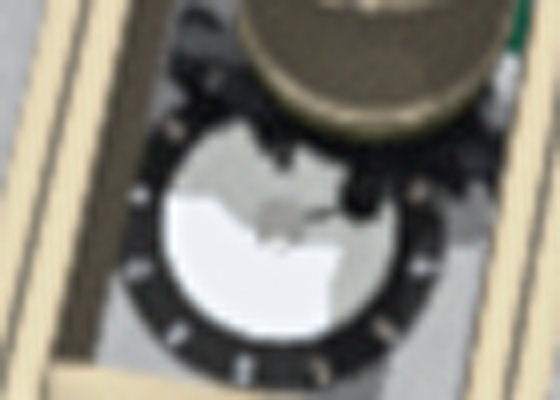

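Call:
play_rows([
  [[-5, -1.5, 0, 0, 0, 0], [-11.9, -2.7, 1.5, 0, 0, 0], [-11.9, -2.7, 3, 0, 0, 0], [-11.9, -2.7, 3, 0, 0, 0]],
])

```text
time: 12.6
tool_pos: [555.8, -14.3, 106.3]
tcp_rot: [180.0, 0.4, -14.0]
ft_force: [-0.3, 0.1, -0.4]
finger_gap: 51.1
grip_force: 0.0
```

Run:
```python
from h import *
go(562.4,-16.1,34,-13.9)
```

```text
t 12.6 pos [555.8 -14.3 106.3] rot [180.    0.4 -14. ] F [-0.3  0.1 -0.4] gap 51.1
SHIFT [0.73 0.01 7.22] ROT [ 0.   0.4 -0.1] rows 1.4523263871350056
```

Call:
play_rows([
  [[0.2, 0, 3.5, 0, 0, 0], [0.2, 0, 7.1, 0, 0, 0], [0.2, 0, 7.1, 0, 0, 0]],
], squeeze=60)

```text
time: 12.9
tool_pos: [559.5, -16.3, 34.2]
tcp_rot: [179.9, 0.4, -14.1]
ft_force: [-1.4, -0.2, -0.7]
finger_gap: 51.4
grip_force: 0.0
```

Call:
play_rows([
  [[0, 0, 0, 0, 0, 0], [0, 0, 0, 0, 0, 0], [0, 0, 0, 0, 0, 0], [0, 0, 0, 0, 0, 0], [0, 0, 0, 0, 0, 0]],
], jaw=0)

```text
time: 13.4
tool_pos: [564.8, -16.0, 41.0]
tcp_rot: [-179.9, -0.3, -14.0]
ft_force: [-0.3, 3.5, 6.4]
finger_gap: 11.0
grip_force: 60.3
```

Call:
play_rows([
  [[-1, 0, 0, 0, 0, 0], [-3, 0, 0, 0, 0, 0], [-5, 0, 0, 0, 0, 0], [-7, 0, 0, 0, 0, 0], [-8.3, 0, 0, 0, 0, 0]],
])

```text
time: 13.9
tool_pos: [483.9, 4.1, 41.0]
tcp_rot: [-179.9, -0.4, -14.0]
ft_force: [3.4, 1.2, 5.7]
finger_gap: 10.4
grip_force: 63.2
```

Call:
play_rows([
  [[-0.4, 0, 0, 0, 0, 0], [-0.4, 0, 0, 0, 0, 0], [-0.4, 0, 0, 0, 0, 0]],
])

```text
time: 14.2
tool_pos: [482.3, 4.5, 41.0]
tcp_rot: [-179.9, -0.6, -14.1]
ft_force: [12.0, 1.2, -3.8]
finger_gap: 10.8
grip_force: 61.9
```

Run:
```python
from h import *
go(564.8,-16,41,-13.9)
```

```text
t 14.2 pos [482.3   4.5  41. ] rot [-179.9   -0.6  -14.1] F [12.   1.2 -3.8] gap 10.8
SHIFT [ 8.5  -0.01  0.08] ROT [-0.1 -0.6 -0.2] rows 1.6996865084134605
```

Call:
play_rows([
  [[0.3, 0, 0, 0, 0, 0], [0.3, 0, 0, 0, 0, 0], [0.3, 0, 0, 0, 0, 0], [0.3, 0, -3, 0, 0, 0], [0.3, 0, -7, 0, 0, 0]],
], jaw=0.7)

```text
time: 14.7
tool_pos: [478.2, 4.3, 106.3]
tcp_rot: [179.9, 0.4, -14.1]
ft_force: [1.2, -0.2, -0.0]
finger_gap: 59.2
grip_force: 0.0
```

Call:
play_rows([
  [[0, 0, -5, 0, 0, 0], [0, 0, -10, 0, 0, 0], [0, 0, -13, 0, 0, 0], [0, 0, -13, 0, 0, 0], [0, 0, -13, 0, 0, 0]],
], jaw=0.95)

```text
time: 15.2
tool_pos: [481.1, 4.1, 238.6]
tcp_rot: [-180.0, -0.1, -14.1]
ft_force: [0.3, 0.2, -1.4]
finger_gap: 81.0
grip_force: 0.0
```

Run:
```python
from h import *
go(488,4,150,-13.9)
st=sensors.sense();s=wristfix(save('wrist','w6'),st); np.savez('pics/w6f.npz',**s)
```

```text
t 15.2 pos [481.1   4.1 238.6] rot [-1.80e+02 -1.00e-01 -1.41e+01] F [ 0.3  0.2 -1.4] gap 81.0
SHIFT [ 0.66 -0.16  8.86] ROT [-0.  -0.1 -0.2] rows 1.7772678916280409
```

View pics/w6.png

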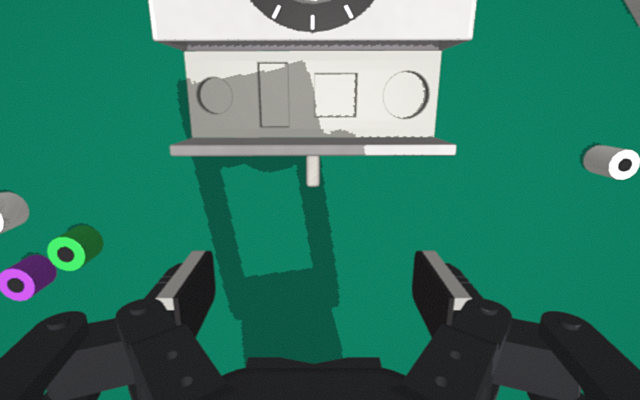

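Run:
```python
from h import *
s=dict(np.load('pics/w6f.npz')); f=lambda u,v,z:ray(s,(u,v),z)[:2]
y=np.radians(-13.9);X=np.array([np.cos(y),np.sin(y)]);Y=np.array([-X[1],X[0]]);O=np.array([657.3,-39.6])+10*X
sf=lambda p:(np.array([(p-O)@X,(p-O)@Y])).round(1)
for n,q in dict(plug=(215,96),bar=(274.5,95),block=(335.5,95),disc=(405.5,94.5)).items(): print(n,sf(f(*q,26)))
print('panel top',sf(f(170,148,66)),sf(f(456,150,66)),'tray edge',sf(f(185,52,26)),sf(f(440,52,26)),sf(f(190,137,26)),'face',sf(f(150,40,70)),sf(f(475,38,70)))
for yy in(-90,-22,38,95): print(yy,(O-125*X+yy*Y).round(1))
t=dict(np.load('pics/top0.npz'));print('disc',ray(t,(188.35,196.6),36)); print('plug here',f(625,165,36))
```

```text
plug [-122.8   93.6]
bar [-122.1   36.3]
block [-122.3  -22.3]
disc [-122.2  -89.6]
panel top [-167.   126.4] [-169.9 -127.7] tray edge [-83.2 118.4] [ -84.2 -119.3] [-161.8  121.5] face [-78.9 131. ] [ -78.5 -131.9]
-90 [524.  -99.3]
-22 [540.4 -33.3]
38 [554.8  24.9]
95 [568.5  80.2]
disc [511.25240128 346.8343242   36.        ]
plug here [ 408.60854011 -295.28869841]
```

Call:
play_rows([
  [[0.2, 15.5, 4, 0, 0, 0], [0.2, 15.5, 4, 0, 0, 0], [0.2, 15.5, 4, 0, 0, 0], [0.2, 20, 6, 0, 0, 0], [0.2, 25, 9, 0, 0, 0]],
])

```text
time: 15.75
tool_pos: [424.3, -225.6, 154.8]
tcp_rot: [-180.0, 0.1, -14.1]
ft_force: [1.5, 0.0, -0.4]
finger_gap: 81.1
grip_force: 0.0
```

Call:
play_rows([
  [[0, 5, 3, 0, 0, 0], [0, 5.8, 4, 0, 0, 0], [0, 5.8, 4, 0, 0, 0], [0, 5.8, 4, 0, 0, 0]],
])

```text
time: 16.15
tool_pos: [411.0, -279.2, 115.4]
tcp_rot: [-179.9, 0.1, -14.1]
ft_force: [0.1, 0.2, 0.6]
finger_gap: 81.3
grip_force: 0.0
```

Run:
```python
from h import *
go(408.8,-295.1,17,-13.9)
s=save('top','top2'); t=s['pixels'].astype(int)
# bright, unsaturated blobs on the bench
m=((t.min(2)>120)&(t.max(2)-t.min(2)<40)).astype(np.uint8)
n,l,st,c=cv2.connectedComponentsWithStats(m[80:400])
for i in range(1,n):
    if 20<st[i,4]<400: print(c[i]+[0,80],st[i])
```

```text
t 16.15 pos [ 411.  -279.2  115.4] rot [-1.799e+02  1.000e-01 -1.410e+01] F [0.1 0.2 0.6] gap 81.3
SHIFT [0.2  1.61 9.84] ROT [-0.1  0.1 -0.2] rows 1.994829705182261
[185.72868217 132.27131783] [176  44  20  18 258]
[410.44029851 183.28358209] [403  96  16  16 134]
[430.53679654 207.69264069] [390 107  75  50 231]
[188.42537313 196.7761194 ] [182 110  14  14 134]
[434.89583333 221.31547619] [411 125  45  34 336]
[423.89156627 234.68674699] [403 138  45  33 249]
[463.39325843 238.30337079] [448 141  27  40  89]
[362.76315789 276.38596491] [344 157  46  65 228]
[433.62745098 283.        ] [423 188  22  30  51]
[381.3 288.8] [365 195  34  29  40]
[392.48648649 316.48648649] [380 227  24  16  37]
[386.09836066 347.23606557] [362 234  52  86 305]
[257.22608696 387.5826087 ] [251 300  14  17 115]
```

Call:
play_rows([
  [[0.2, 1.6, 3, 0, 0, 0], [0.2, 1.6, 7, 0, 0, 0], [0.2, 1.6, 9.7, 0, 0, 0], [0.2, 1.6, 9.7, 0, 0, 0]],
], jaw=0.7)

```text
time: 16.6
tool_pos: [408.1, -293.0, 16.5]
tcp_rot: [-179.8, 0.3, -14.0]
ft_force: [-0.8, 0.4, -0.9]
finger_gap: 59.5
grip_force: 0.0
```

Run:
```python
from h import *
go(408.8,-295.1,18,-13.9)
```

```text
t 16.6 pos [ 408.1 -293.    16.5] rot [-179.8    0.3  -14. ] F [-0.8  0.4 -0.9] gap 59.5
SHIFT [ 0.12  0.18 -0.15] ROT [-0.2  0.3 -0.1] rows 0.053164973018965035
```

Call:
play_rows([
  [[0.1, 0.1, -0.1, 0, 0, 0], [0.1, 0.1, -0.1, 0, 0, 0], [0.1, 0.1, -0.1, 0, 0, 0], [0.1, 0.1, -0.1, 0, 0, 0], [0.1, 0.1, -0.1, 0, 0, 0]],
], jaw=0, squeeze=50)

```text
time: 17.1
tool_pos: [412.6, -298.9, 23.8]
tcp_rot: [179.9, -0.3, -14.1]
ft_force: [0.1, 1.8, 6.9]
finger_gap: 27.6
grip_force: 49.2
```

Run:
```python
from h import *
go(568.5,80.2,120,-13.9)
```

```text
t 17.1 pos [ 412.6 -298.9   23.8] rot [179.9  -0.3 -14.1] F [0.1 1.8 6.9] gap 27.6
SHIFT [  5.96 -40.54  -9.67] ROT [ 0.1 -0.3 -0.2] rows 8.420499500405196
```

Call:
play_rows([
  [[0, 0, 0, 0, 0, 0], [0, 0, 0, 0, 0, 0], [-0.35, 0, 0.6, 0, 0, 0], [-0.35, 0, 0.6, 0, 0, 0], [-0.35, 0, 0.6, 0, 0, 0]],
], jaw=0.5)

```text
time: 17.6
tool_pos: [406.4, -296.4, 14.0]
tcp_rot: [-180.0, 0.1, -14.1]
ft_force: [-0.1, -0.2, -0.6]
finger_gap: 42.5
grip_force: 0.0
```

Call:
play_rows([
  [[0, 0, 0, 0, 0, 0], [0, 0, 0, 0, 0, 0], [0, 0, 0, 0, 0, 0], [0, 0, 0, 0, 0, 0], [0, 0, 0, 0, 0, 0]],
], jaw=0)

```text
time: 18.1
tool_pos: [407.2, -296.9, 14.7]
tcp_rot: [180.0, -0.0, -14.1]
ft_force: [0.5, -0.5, 0.9]
finger_gap: 28.2
grip_force: 49.3
```

Run:
```python
from h import *
go(568.5,80.2,120,-13.9)
```

```text
t 18.1 pos [ 407.2 -296.9   14.7] rot [180.   -0.  -14.1] F [ 0.5 -0.5  0.9] gap 28.2
SHIFT [  6.49 -40.5  -10.53] ROT [ 0.  -0.  -0.2] rows 8.469191537826237
```

Call:
play_rows([
  [[0, 0, -4.5, 0, 0, 0], [0.3, -2.5, -9, 0, 0, 0], [0.8, -7, -10.5, 0, 0, 0], [1.6, -12, -10.5, 0, 0, 0], [2.4, -17, -10.5, 0, 0, 0]],
])

```text
time: 18.6
tool_pos: [472.1, -137.8, 120.9]
tcp_rot: [180.0, -0.1, -14.1]
ft_force: [0.6, -0.3, -0.8]
finger_gap: 28.0
grip_force: 49.6
```

Call:
play_rows([
  [[0.8, -5, 0, 0, 0, 0], [1.6, -10, 0, 0, 0, 0], [2.4, -15, 0, 0, 0, 0], [3.3, -19, 0, 0, 0, 0], [4.1, -22, 0, 0, 0, 0]],
])

```text
time: 19.1
tool_pos: [564.7, 67.5, 119.4]
tcp_rot: [-180.0, 0.0, -14.0]
ft_force: [-0.5, -0.6, -1.3]
finger_gap: 28.1
grip_force: 49.6
```

Call:
play_rows([
  [[0, -1.5, 0, 0, 0, 0], [0, -1.5, 0, 0, 0, 0], [0, -1.5, 0, 0, 0, 0], [0, -1.5, 0, 0, 0, 0]],
])

```text
time: 19.5
tool_pos: [567.4, 77.9, 119.4]
tcp_rot: [180.0, 0.0, -14.1]
ft_force: [-0.4, -0.9, -0.4]
finger_gap: 28.3
grip_force: 49.6
```

Run:
```python
from h import *
go(567.4,80.4,120,-13.9)
st=sensors.sense();s=wristfix(save('wrist','w7'),st); np.savez('pics/w7f.npz',**s)
```

```text
t 19.5 pos [567.4  77.9 119.4] rot [180.    0.  -14.1] F [-0.4 -0.9 -0.4] gap 28.3
SHIFT [-0.06 -0.25 -0.06] ROT [ 0.   0.  -0.2] rows 0.05244694145510116
```

View pics/w7.png

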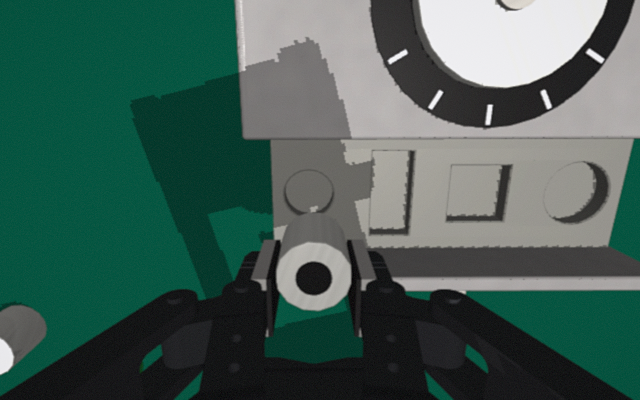

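Run:
```python
from h import *
s=dict(np.load('pics/w7f.npz')); f=lambda u,v,z:ray(s,(u,v),z)[:2]
y=np.radians(-13.9);X=np.array([np.cos(y),np.sin(y)]);Y=np.array([-X[1],X[0]]);O=np.array([657.3,-39.6])+10*X
sf=lambda p:(np.array([(p-O)@X,(p-O)@Y])).round(1)
print('face',sf(f(243,138,70)),sf(f(600,138,70)),'tool',sf(np.array([567.4,77.9])))
print('plugpocket',sf(f(309,191,26)),'lr',sf(f(285,191,26)),sf(f(333,191,26)),sf(f(309,169,26)))
print('bar l/r',sf(f(370,192,26)),sf(f(411,192,26)),'tb',sf(f(391,151,26)),sf(f(391,234,26)))
print('sq l/r',sf(f(449,192,26)),sf(f(509,192,26)),'tb',sf(f(480,165,26)),sf(f(475,221,26)))
print('disc',sf(f(543,192,26)),sf(f(609,192,26)),'tb',sf(f(578,160,26)),sf(f(574,224,26)))
print('held plug',sf(f(313.5,273.5,140.7)),sf(f(314,278,140.7)))
```

```text
face [-78.4 129.1] [-79.5 -62.3] tool [-125.5   92.5]
plugpocket [-119.9   94.6] lr [-119.8  111.1] [-120.    78.1] [-104.5   94.5]
bar l/r [-120.9   52.7] [-121.    24.5] tb [-92.6  39.8] [-151.9   36.5]
sq l/r [-121.2   -1.7] [-121.4  -43. ] tb [-102.5  -20.7] [-142.5  -22.1]
disc [-121.6  -66.4] [-121.8 -111.9] tb [-99.4 -86.1] [-145.2  -92.3]
held plug [-121.1   91.8] [-123.    91.6]
```

Call:
play_rows([
  [[0.1, -0.25, 2.5, 0, 0, 0], [0.1, -0.25, 5, 0, 0, 0], [0.1, -0.25, 7.2, 0, 0, 0], [0.1, -0.25, 7.2, 0, 0, 0], [0.1, -0.25, 7.2, 0, 0, 0]],
])

```text
time: 20.05
tool_pos: [569.2, 80.5, 47.8]
tcp_rot: [180.0, 0.0, -14.1]
ft_force: [-0.3, -0.1, -0.9]
finger_gap: 28.3
grip_force: 49.6
```

Call:
play_rows([
  [[0, 0, 0.5, 0, 0, 0], [0, 0, 0.8, 0, 0, 0], [0, 0, 1.1, 0, 0, 0], [0, 0, 1.1, 0, 0, 0]],
])

```text
time: 20.45
tool_pos: [569.4, 81.3, 36.5]
tcp_rot: [180.0, 0.0, -14.1]
ft_force: [-0.5, 0.4, -1.0]
finger_gap: 28.1
grip_force: 49.6
```

```bash
cat >> h.py <<'E'
def S(tx,ty,z):
    y=np.radians(-13.9);X=np.array([np.cos(y),np.sin(y)]);Y=np.array([-X[1],X[0]]);O=np.array([657.3,-39.6])+10*X
    st=sensors.sense();p=st['tool_pos'][:2]; print('safe xy',((p-O)@X).round(1),((p-O)@Y).round(1))
    w=O+tx*X+ty*Y; go(w[0],w[1],z,-13.9)
E
python3 - <<'E'
from h import *
S(-124.5,95,28.7)
E
```

```text
safe xy -124.3 96.3
t 20.45 pos [569.4  81.3  36.5] rot [180.    0.  -14.1] F [-0.5  0.4 -1. ] gap 28.1
SHIFT [-0.02  0.13  0.78] ROT [ 0.   0.  -0.2] rows 0.1576144197132957
```

Call:
play_rows([
  [[0, 0.1, 0.4, 0, 0, 0], [0, 0.1, 0.75, 0, 0, 0], [0, 0.1, 0.75, 0, 0, 0]],
])

```text
time: 20.75
tool_pos: [569.3, 80.3, 28.9]
tcp_rot: [180.0, 0.0, -14.1]
ft_force: [0.6, -1.1, -0.9]
finger_gap: 28.4
grip_force: 49.8
```

Run:
```python
from h import *
S(-124.5,95,28.7)
```

```text
safe xy -124.2 95.3
t 20.75 pos [569.3  80.3  28.9] rot [180.    0.  -14.1] F [ 0.6 -1.1 -0.9] gap 28.4
SHIFT [-0.03  0.03  0.02] ROT [ 0.   0.  -0.2] rows 0.00858968146259723
```

Call:
play_rows([
  [[0, 0, 0, 0, 0, 0], [0, 0, 0, 0, 0, 0], [0, 0, 0, 0, 0, 0], [0, 0, -3, 0, 0, 0], [0, 0, -8, 0, 0, 0]],
], jaw=0.5)

```text
time: 21.25
tool_pos: [565.7, 80.1, 105.6]
tcp_rot: [179.9, 0.5, -14.1]
ft_force: [1.7, -0.6, -0.1]
finger_gap: 43.0
grip_force: 0.0
```

Call:
play_rows([
  [[0, 0, -4, 0, 0, 0], [0, 0, -8, 0, 0, 0], [0, 0, -10, 0, 0, 0], [0, 0, -10, 0, 0, 0], [0, 0, -10, 0, 0, 0]],
], jaw=0.75)

```text
time: 21.75
tool_pos: [569.4, 80.4, 209.2]
tcp_rot: [-180.0, -0.0, -14.1]
ft_force: [-0.2, 0.2, -0.8]
finger_gap: 63.8
grip_force: 0.0
```

Run:
```python
from h import *
t=save('top','top3')
I=t['pixels'];sub=I[165:205,395:455]
a=cv2.resize(sub,(480,320),interpolation=cv2.INTER_CUBIC)
b=cv2.resize(I[175:215,170:220],(300,240),interpolation=cv2.INTER_CUBIC)
c=cv2.resize(I[130:215,255:360],(315,255),interpolation=cv2.INTER_CUBIC)
o=np.zeros((500,790,3),np.uint8);o[:320,:480]=a;o[:240,485:785]=b;o[243:498,475:790]=c
cv2.imwrite('pics/crop3.png',o[:,:,::-1])
print([ray(t,q,55)[:2].round() for q in((387,125),(421,125),(384,161),(423,161))], ray(t,(437,191),36)[:2])
# block top: white mask
m=(sub.min(2)>190).astype(np.uint8);n,l,st,c=cv2.connectedComponentsWithStats(m);i=1+st[1:,4].argmax()
ctr=ray(t,c[i]+[395,165],36)[:2];pts=np.argwhere(l==i)[:,::-1]+[395,165]
W=np.array([ray(t,p,36)[:2] for p in pts],np.float32);print('block',ctr,len(W),cv2.minAreaRect(W))
go(555,-347,150,24)
```

```text
[array([ 738., -273.]), array([ 738., -380.]), array([ 622., -261.]), array([ 623., -383.])] [ 531.05810516 -428.94191227]
block [ 554.2691913  -347.20484464] 92 ((554.2326049804688, -347.4329528808594), (33.570430755615234, 34.10260009765625), 26.655624389648438)
t 21.8 pos [568.7  80.3 207.9] rot [ 1.80e+02  1.00e-01 -1.41e+01] F [-0.1 -0.8 -0.5] gap 63.9
SHIFT [ 9.06 41.78  5.79] ROT [ -0.    0.1 -38.1] rows 8.628721345673798
```

View pics/crop3.png

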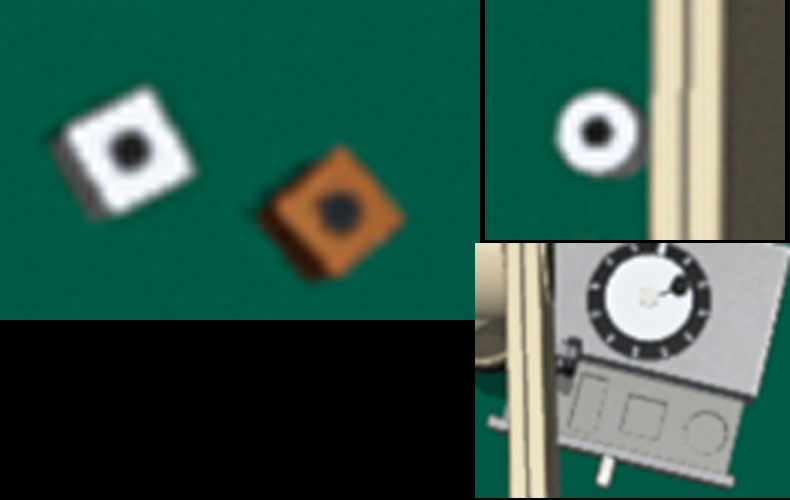

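Call:
play_rows([
  [[1, 4.9, 0, 0, 0, -8.5], [2, 9.8, 0, 0, 0, -17], [3, 14.6, 0, 0, 0, -25.5], [4.1, 19.4, 0.3, 0, 0, -34], [5.1, 24.2, 1, 0, 0, -42]],
])

```text
time: 22.3
tool_pos: [559.7, -153.1, 199.2]
tcp_rot: [-179.9, 0.1, 26.2]
ft_force: [0.4, 1.0, -0.2]
finger_gap: 63.7
grip_force: 0.0
```

Call:
play_rows([
  [[0, 0, 0, 0, 0, 0], [0, 0, 0, 0, 0, 0]],
])

```text
time: 22.5
tool_pos: [559.3, -152.3, 198.5]
tcp_rot: [-179.8, 0.2, 25.6]
ft_force: [0.5, 0.5, 0.4]
finger_gap: 64.7
grip_force: 0.0
```

Run:
```python
from h import *
go(554.5,-347.2,130,28)
```

```text
t 22.5 pos [ 559.3 -152.3  198.5] rot [-179.8    0.2   25.6] F [0.5 0.5 0.4] gap 64.7
SHIFT [-8.83 17.39  6.82] ROT [-0.2  0.1 -2.4] rows 4.13310468814223
```

Call:
play_rows([
  [[-2, 4, 0, 0, 0, -2.4], [-4.2, 8.2, 1.5, 0, 0, -2.4], [-6.3, 12.4, 3, 0, 0, -2.4], [-8.3, 16.3, 5, 0, 0, -2.4], [-8.8, 17.4, 6.8, 0, 0, -2.4]],
])

```text
time: 23.0
tool_pos: [556.6, -348.9, 131.1]
tcp_rot: [-180.0, 0.1, 28.0]
ft_force: [0.5, 1.4, 0.3]
finger_gap: 63.9
grip_force: 0.0
```

Call:
play_rows([
  [[0, 0, 0, 0, 0, 0], [0, 0, 0, 0, 0, 0], [0, 0, 0, 0, 0, 0]],
])

```text
time: 23.3
tool_pos: [558.4, -344.9, 134.0]
tcp_rot: [180.0, -0.0, 28.3]
ft_force: [-0.2, -0.6, 0.2]
finger_gap: 64.2
grip_force: 0.0
```

Run:
```python
from h import *
go(554.5,-347.2,16,28)
st=sensors.sense();s=wristfix(save('wrist','w8'),st); np.savez('pics/w8f.npz',**s)
t=s['pixels']; m=(t.min(2)>185).astype(np.uint8);n,l,q,c=cv2.connectedComponentsWithStats(m)
print([ (c[i].round(1),q[i]) for i in range(1,n) if q[i,4]>200], proj(s,(554.5,-347.2,36)))
```

```text
t 23.3 pos [ 558.4 -344.9  134. ] rot [180.   -0.   28.3] F [-0.2 -0.6  0.2] gap 64.2
SHIFT [-4.60e-01  1.00e-02  1.18e+01] ROT [ 0.  -0.   0.3] rows 2.362524840212133
[(array([ 7.9, 13.2]), array([  0,   0,  25,  40, 516], dtype=int32)), (array([10.8, 68.2]), array([  0,  48,  33,  57, 971], dtype=int32)), (array([314.5, 200.7]), array([ 289,  176,   52,   50, 2013], dtype=int32)), (array([324.1, 345.7]), array([320, 331,   9,  31, 221], dtype=int32))] [312.82209231 202.43174501]
```

Call:
play_rows([
  [[-0.4, 0, 4, 0, 0, 0], [-0.4, 0, 8, 0, 0, 0], [-0.4, 0, 11, 0, 0, 0], [-0.4, 0, 11.8, 0, 0, 0], [-0.4, 0, 11.8, 0, 0, 0]],
])

```text
time: 23.85
tool_pos: [553.6, -347.2, 14.6]
tcp_rot: [-179.9, 0.0, 28.3]
ft_force: [0.5, 0.3, 0.3]
finger_gap: 64.0
grip_force: 0.0
```

Call:
play_rows([
  [[0, 0, 0, 0, 0, 0], [0, 0, 0, 0, 0, 0], [0, 0, 0, 0, 0, 0], [0, 0, 0, 0, 0, 0], [0, 0, 0, 0, 0, 0]],
], jaw=0)

```text
time: 24.35
tool_pos: [555.8, -349.8, 18.3]
tcp_rot: [179.7, -0.1, 28.2]
ft_force: [0.6, 0.8, 7.7]
finger_gap: 35.2
grip_force: 51.8
```

Run:
```python
from h import *
go(554.5,-347.2,16,28)
S(-123.5,-22.3,120)
```

```text
t 24.35 pos [ 555.8 -349.8   18.3] rot [ 1.797e+02 -1.000e-01  2.820e+01] F [0.6 0.8 7.7] gap 35.2
SHIFT [ 0.01 -0.29  0.23] ROT [ 0.3 -0.1  0.2] rows 0.07423818636764831
safe xy -34.0 -325.5
t 24.35 pos [ 555.8 -349.8   18.3] rot [ 1.797e+02 -1.000e-01  2.820e+01] F [0.6 0.8 7.7] gap 35.2
SHIFT [ 13.73 -28.44 -10.26] ROT [ 0.2 -0.2 42.1] rows 6.641780017534153
```

Call:
play_rows([
  [[0, 0, -4, 0, 0, 0], [0.5, -1, -8.5, 0, 0, 4], [2, -4.5, -10.5, 0, 0, 12], [4, -8.8, -10.5, 0, 0, 20], [6, -13.1, -10.5, 0, 0, 28]],
])

```text
time: 24.85
tool_pos: [545.7, -204.3, 122.8]
tcp_rot: [179.9, -0.2, -0.2]
ft_force: [0.4, -0.3, -1.1]
finger_gap: 34.6
grip_force: 50.8
```

Call:
play_rows([
  [[0, 0, 0, 0, 0, 0], [0, 0, 0, 0, 0, 0]],
])

```text
time: 25.05
tool_pos: [545.2, -203.9, 121.2]
tcp_rot: [179.9, -0.1, 0.4]
ft_force: [0.0, -0.0, -0.3]
finger_gap: 35.0
grip_force: 50.8
```

Run:
```python
from h import *
S(-123.5,-22.3,120)
```

```text
safe xy -79.4 -186.4
t 25.05 pos [ 545.2 -203.9  121.2] rot [ 1.799e+02 -1.000e-01  4.000e-01] F [ 0.  -0.  -0.3] gap 35.0
SHIFT [ -0.22 -16.99   0.1 ] ROT [ 0.  -0.1 14.3] rows 3.398390717145188
```

Call:
play_rows([
  [[0, -4.5, 0, 0, 0, 7], [-0.1, -9, 0, 0, 0, 14.3], [-0.2, -13.3, 0, 0, 0, 14.3], [-0.2, -16, 0, 0, 0, 14.3], [-0.2, -17, 0, 0, 0, 14.3]],
])

```text
time: 25.55
tool_pos: [542.6, -33.5, 120.6]
tcp_rot: [-180.0, -0.1, -13.9]
ft_force: [-0.7, -0.5, -0.7]
finger_gap: 34.3
grip_force: 50.9
```

Call:
play_rows([
  [[0, 0, 0, 0, 0, 0], [0, 0, 0, 0, 0, 0], [0, 0, 0, 0, 0, 0], [0, 0, 0, 0, 0, 0]],
])

```text
time: 25.95
tool_pos: [542.1, -36.1, 120.0]
tcp_rot: [180.0, -0.0, -14.2]
ft_force: [0.7, 0.3, -0.6]
finger_gap: 34.6
grip_force: 50.8
```

Run:
```python
from h import *
S(-123.5,-22.3,120)
st=sensors.sense();s=wristfix(save('wrist','w9',(200,100,460,340),2.3),st); np.savez('pics/w9f.npz',**s)
```

```text
safe xy -122.7 -24.2
t 25.95 pos [542.1 -36.1 120. ] rot [180.   -0.  -14.2] F [ 0.7  0.3 -0.6] gap 34.6
SHIFT [-0.08 -0.19 -0.  ] ROT [ 0.  -0.  -0.3] rows 0.042162363267719084
```

View pics/w9.png

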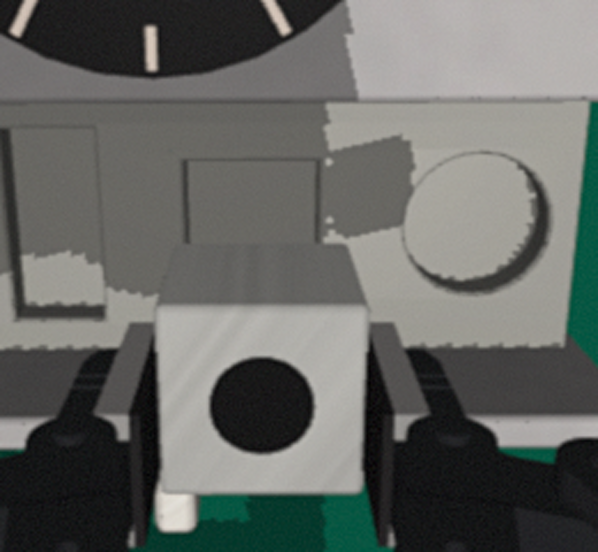

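Run:
```python
from h import *
s=dict(np.load('pics/w9f.npz')); f=lambda u,v,z:ray(s,(200+u/2.3,100+v/2.3),z)[:2]
y=np.radians(-13.9);X=np.array([np.cos(y),np.sin(y)]);Y=np.array([-X[1],X[0]]);O=np.array([657.3,-39.6])+10*X
sf=lambda p:(np.array([(p-O)@X,(p-O)@Y])).round(1)
print('block',[sf(f(*q,137.7)) for q in((157,303),(368,304),(364,492),(162,490))])
print('pocket TL TR',sf(f(183,159,26)),sf(f(321,158,26)),'face',sf(f(50,102,70)),sf(f(500,100,70)),'block base',sf(f(172,244,101.7)),sf(f(352,244,101.7)))
```

```text
block [array([-102.8,   -8. ]), array([-103.2,  -42.4]), array([-138.4,  -42.8]), array([-137.7,   -7.5])]
pocket TL TR [-101.8   -2.2] [-101.7  -42.8] face [-78.9  24.3] [-79.1 -81.4] block base [-104.1   -6.7] [-104.3  -43.8]
```

Call:
play_rows([
  [[-0.05, -0.22, 2.5, 0, 0, -0.3], [-0.05, -0.22, 5, 0, 0, -0.3], [-0.05, -0.22, 7, 0, 0, -0.3], [-0.05, -0.22, 7, 0, 0, -0.3], [-0.05, -0.22, 7, 0, 0, -0.3]],
])

```text
time: 26.5
tool_pos: [541.8, -32.8, 50.1]
tcp_rot: [180.0, 0.1, -13.8]
ft_force: [1.2, 0.3, -0.7]
finger_gap: 35.1
grip_force: 50.8
```

Call:
play_rows([
  [[0, 0, 0.4, 0, 0, 0], [0, 0, 0.8, 0, 0, 0], [0, 0, 1.1, 0, 0, 0], [0, 0, 1.1, 0, 0, 0]],
])

```text
time: 26.9
tool_pos: [541.9, -32.4, 38.8]
tcp_rot: [180.0, 0.0, -13.8]
ft_force: [-0.2, 0.5, -1.6]
finger_gap: 34.7
grip_force: 50.8
```

Run:
```python
from h import *
S(-123.3,-22,32.3)
```

```text
safe xy -123.8 -20.8
t 26.9 pos [541.9 -32.4  38.8] rot [180.    0.  -13.8] F [-0.2  0.5 -1.6] gap 34.7
SHIFT [0.05 0.12 0.65] ROT [0.  0.  0.1] rows 0.13216681798074564
```

Call:
play_rows([
  [[0, 0.1, 0.4, 0, 0, 0], [0, 0.1, 0.7, 0, 0, 0], [0, 0.1, 0.7, 0, 0, 0], [0, 0.1, 0.7, 0, 0, 0]],
])

```text
time: 27.3
tool_pos: [542.4, -33.6, 32.3]
tcp_rot: [-180.0, -0.1, -13.8]
ft_force: [1.5, -1.0, 0.9]
finger_gap: 34.9
grip_force: 51.2
```

Call:
play_rows([
  [[0, 0, 0, 0, 0, 0], [0, 0, 0, 0, 0, 0], [0, 0, 0, 0, 0, 0], [0, 0, -3, 0, 0, 0], [0, 0, -8, 0, 0, 0]],
], jaw=0.55)

```text
time: 27.8
tool_pos: [538.2, -32.9, 108.5]
tcp_rot: [180.0, 0.5, -13.8]
ft_force: [0.7, 0.4, -1.0]
finger_gap: 46.9
grip_force: 0.0
```

Call:
play_rows([
  [[0, 0, -4, 0, 0, 0], [0, 0, -8, 0, 0, 0], [0, 0, -10, 0, 0, 0], [0, 0, -10, 0, 0, 0], [0, 0, -10, 0, 0, 0]],
], jaw=0.8)

```text
time: 28.3
tool_pos: [541.9, -33.4, 211.9]
tcp_rot: [-180.0, -0.0, -13.8]
ft_force: [-0.3, 0.1, -0.7]
finger_gap: 68.3
grip_force: 0.0
```

Run:
```python
from h import *
st=sensors.sense();s=wristfix(save('wrist','w10'),st)
for p in((0,),):
  y=np.radians(-13.9);X=np.array([np.cos(y),np.sin(y)]);Y=np.array([-X[1],X[0]]);O=np.array([657.3,-39.6])+10*X
  for n,yy in(('block',-22),('plug',95)):
    w=O-123.3*X+yy*Y; print(n,proj(s,(w[0],w[1],50)))
t=s['pixels'];
g=t.max(2); m=(g<60).astype(np.uint8)[:250];n,l,q,c=cv2.connectedComponentsWithStats(m)
print([(c[i].round(1),q[i]) for i in range(1,n) if 60<q[i,4]<900])
t=save('top','top4');I=t['pixels'];m=(I.min(2)>190).astype(np.uint8)[170:230,150:240];n,l,q,c=cv2.connectedComponentsWithStats(m)
for i in range(1,n):
  if q[i,4]>40: print('disc?',c[i]+[150,170],q[i,4],ray(t,c[i]+[150,170],36))
go(511.3,346.8,200,-13.9)
```

```text
block [312.77291938 176.58860219]
plug [179.2652641 176.5263393]
[(array([204. ,  13.6]), array([197,   0,  20,  34, 243], dtype=int32)), (array([321.1,   9.3]), array([310,   0,  25,  17, 228], dtype=int32)), (array([203.3,  44.2]), array([198,  34,  16,  36, 116], dtype=int32)), (array([313.2, 174.8]), array([305, 166,  18,  18, 252], dtype=int32)), (array([181.4, 174. ]), array([175, 168,  14,  13, 145], dtype=int32))]
disc? [188.42222222 196.67777778] 90 [511.00940665 346.59937556  36.        ]
t 28.4 pos [540.8 -33.2 210.1] rot [180.    0.2 -13.8] F [ 0.5 -0.2 -0.9] gap 68.0
SHIFT [-11.91 -36.21   1.04] ROT [0.  0.2 0.1] rows 7.626535952407954
```

Call:
play_rows([
  [[-1.5, -4.5, 0, 0, 0, -6], [-3, -9, 0, 0, 0, -12], [-4.5, -13.5, 0, 0, 0, -18], [-6, -18, 0, 0, 0, -24], [-7.5, -22.6, 0, 0, 0, -24]],
], jaw=0.75)

```text
time: 28.9
tool_pos: [521.4, 205.4, 209.9]
tcp_rot: [180.0, 0.2, 10.4]
ft_force: [0.7, 0.2, 0.4]
finger_gap: 64.1
grip_force: 0.0
```

Call:
play_rows([
  [[0, 0, 0, 0, 0, 0], [0, 0, 0, 0, 0, 0]],
])

```text
time: 29.1
tool_pos: [521.5, 204.8, 209.9]
tcp_rot: [180.0, 0.2, 10.4]
ft_force: [0.6, -0.2, -0.9]
finger_gap: 64.3
grip_force: 0.0
```

Run:
```python
from h import *
go(511,346.7,110,10)
```

```text
t 29.1 pos [521.5 204.8 209.9] rot [180.    0.2  10.4] F [ 0.6 -0.2 -0.9] gap 64.3
SHIFT [  1.55 -14.15   9.98] ROT [0.  0.2 0.4] rows 3.477198246364037
```

Call:
play_rows([
  [[0.6, -5, 0, 0, 0, 0], [1.2, -9.5, 2, 0, 0, 0], [1.5, -13, 5, 0, 0, 0], [1.5, -14.1, 9, 0, 0, 0], [1.5, -14.1, 10, 0, 0, 0]],
])

```text
time: 29.6
tool_pos: [509.1, 343.6, 105.4]
tcp_rot: [179.8, 0.5, 10.3]
ft_force: [-1.8, -0.6, -0.6]
finger_gap: 64.4
grip_force: 0.0
```

Call:
play_rows([
  [[0, 0, 0, 0, 0, 0], [0, 0, 0, 0, 0, 0], [0, 0, 0, 0, 0, 0]],
])

```text
time: 29.9
tool_pos: [514.5, 344.8, 114.7]
tcp_rot: [-179.9, -0.2, 10.1]
ft_force: [-0.1, 0.3, -0.1]
finger_gap: 63.9
grip_force: 0.0
```

Run:
```python
from h import *
go(511,346.7,15,10)
st=sensors.sense();s=wristfix(save('wrist','w11'),st)
t=s['pixels']; m=(t.min(2)>170).astype(np.uint8);n,l,q,c=cv2.connectedComponentsWithStats(m)
print([ (c[i].round(1),q[i]) for i in range(1,n) if q[i,4]>300], proj(s,(511,346.7,36)))
```

```text
t 29.9 pos [514.5 344.8 114.7] rot [-179.9   -0.2   10.1] F [-0.1  0.3 -0.1] gap 63.9
SHIFT [-0.35 -0.24  9.97] ROT [-0.1 -0.2  0.1] rows 1.9954864105214738
[(array([308.8, 203.9]), array([ 279,  170,   61,   67, 2521], dtype=int32))] [308.73236144 209.68318168]
```

Call:
play_rows([
  [[-0.3, -0.2, 3, 0, 0, 0], [-0.3, -0.2, 6, 0, 0, 0], [-0.3, -0.2, 9, 0, 0, 0], [-0.3, -0.2, 9.9, 0, 0, 0], [-0.3, -0.2, 9.9, 0, 0, 0]],
])

```text
time: 30.45
tool_pos: [508.8, 346.1, 12.5]
tcp_rot: [180.0, 0.1, 10.2]
ft_force: [0.6, -1.5, -0.2]
finger_gap: 64.0
grip_force: 0.0
```

Call:
play_rows([
  [[0, 0, 0, 0, 0, 0], [0, 0, 0, 0, 0, 0], [0, 0, 0, 0, 0, 0], [0, 0, 0, 0, 0, 0], [0, 0, 0, 0, 0, 0]],
], jaw=0)

```text
time: 30.95
tool_pos: [511.2, 347.9, 16.0]
tcp_rot: [-179.9, -0.3, 10.2]
ft_force: [-0.8, -1.0, 6.2]
finger_gap: 38.5
grip_force: 50.6
```

Run:
```python
from h import *
go(511,346.7,15,10)
S(-123.3,-89.5,125)
```

```text
t 30.95 pos [511.2 347.9  16. ] rot [-179.9   -0.3   10.2] F [-0.8 -1.   6.2] gap 38.5
SHIFT [-0.04  0.11  0.1 ] ROT [-0.1 -0.3  0.2] rows 0.03056486185845626
safe xy -244.9 341.0
t 30.95 pos [511.2 347.9  16. ] rot [-179.9   -0.3   10.2] F [-0.8 -1.   6.2] gap 38.5
SHIFT [ -6.45  44.25 -11.  ] ROT [-0.1 -0.2 24.1] rows 9.20930322972561
```

Call:
play_rows([
  [[0, 0, -4.5, 0, 0, 0], [0, 1.5, -9, 0, 0, 0], [-0.5, 5.5, -11, 0, 0, 6], [-1.2, 10, -11, 0, 0, 12], [-2, 14.5, -11, 0, 0, 18]],
])

```text
time: 31.45
tool_pos: [516.6, 199.8, 125.7]
tcp_rot: [-179.9, -0.3, -8.0]
ft_force: [0.2, 0.1, -1.0]
finger_gap: 38.1
grip_force: 50.5
```

Call:
play_rows([
  [[0, 0, 0, 0, 0, 0], [0, 0, 0, 0, 0, 0]],
])

```text
time: 31.65
tool_pos: [515.9, 199.7, 124.1]
tcp_rot: [-179.9, -0.1, -7.9]
ft_force: [-0.5, 1.0, -0.3]
finger_gap: 38.3
grip_force: 50.6
```

Run:
```python
from h import *
S(-123.3,-89.5,125)
```

```text
safe xy -204.8 198.3
t 31.65 pos [515.9 199.7 124.1] rot [-1.799e+02 -1.000e-01 -7.900e+00] F [-0.5  1.  -0.3] gap 38.3
SHIFT [ 5.09 29.48 -0.11] ROT [-0.1 -0.1  6. ] rows 5.98283799952625
```

Call:
play_rows([
  [[0.8, 4.8, 0, 0, 0, 3], [1.6, 9.6, 0, 0, 0, 6], [2.5, 14.4, 0, 0, 0, 6], [3.3, 19.2, 0, 0, 0, 6], [4.1, 23.5, 0, 0, 0, 6]],
])

```text
time: 32.15
tool_pos: [524.6, -38.7, 123.7]
tcp_rot: [-180.0, -0.1, -13.6]
ft_force: [0.8, 0.1, -1.3]
finger_gap: 38.1
grip_force: 50.8
```

Call:
play_rows([
  [[0.5, 3.5, 0, 0, 0, 0], [0.5, 5.5, 0, 0, 0, 0], [0.5, 5.5, 0, 0, 0, 0], [0.5, 5.5, 0, 0, 0, 0], [0.5, 5.5, 0, 0, 0, 0]],
])

```text
time: 32.65
tool_pos: [516.4, -91.0, 123.1]
tcp_rot: [-180.0, -0.0, -13.7]
ft_force: [0.5, 0.1, -0.8]
finger_gap: 38.3
grip_force: 50.8
```

Run:
```python
from h import *
S(-123.3,-89.5,125)
st=sensors.sense();s=wristfix(save('wrist','w12',(200,100,460,340),2.3),st); np.savez('pics/w12f.npz',**s)
```

```text
safe xy -134.5 -83.7
t 32.65 pos [516.4 -91.  123.1] rot [-180.    -0.   -13.7] F [ 0.5  0.1 -0.8] gap 38.3
SHIFT [ 1.12  0.58 -0.19] ROT [-0.  -0.   0.2] rows 0.25415476556267513
```

View pics/w12.png

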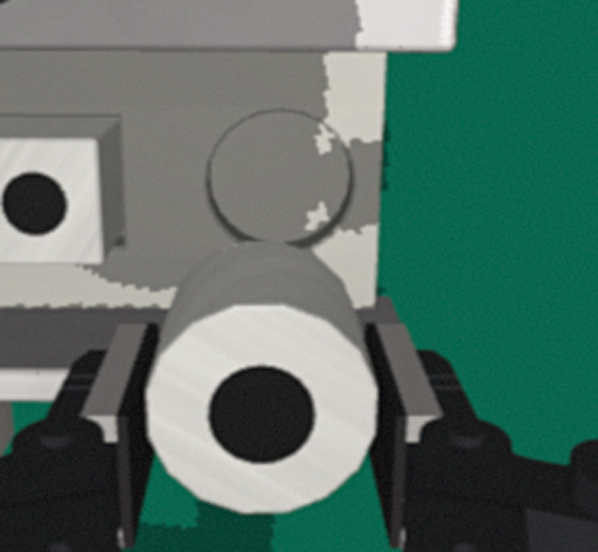

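Run:
```python
from h import *
s=dict(np.load('pics/w12f.npz')); f=lambda u,v,z:ray(s,(200+u/2.3,100+v/2.3),z)[:2]
y=np.radians(-13.9);X=np.array([np.cos(y),np.sin(y)]);Y=np.array([-X[1],X[0]]);O=np.array([657.3,-39.6])+10*X
sf=lambda p:(np.array([(p-O)@X,(p-O)@Y])).round(1)
print('disc',[sf(f(*q,143.1)) for q in((147,408),(377,408),(262,303),(262,514))])
print('pocket',[sf(f(*q,26)) for q in((207,178),(353,178),(281,108),(278,250))],'face',sf(f(100,50,70)),sf(f(440,48,70)))
print('block top edges z50',[sf(f(*q,50)) for q in((50,138),(50,263),(98,200))])
```

```text
disc [array([-132.5,  -65.4]), array([-132.5, -103.7]), array([-113.8,  -84.5]), array([-152.9,  -84.6])]
pocket [array([-120.2,  -68.3]), array([-120.1, -112.1]), array([-99.1, -90.3]), array([-142.8,  -89.8])] face [-79.4 -46.5] [ -78.7 -126.3]
block top edges z50 [array([-103.9,  -28.2]), array([-139. ,  -25.8]), array([-120.9,  -40.1])]
```

Call:
play_rows([
  [[1.15, 0.57, 0, 0, 0, 0], [1.15, 0.57, 2.5, 0, 0, 0], [1.15, 0.57, 5, 0, 0, 0], [1.15, 0.57, 7.3, 0, 0, 0], [1.15, 0.57, 7.3, 0, 0, 0]],
])

```text
time: 33.2
tool_pos: [522.9, -98.7, 46.3]
tcp_rot: [-180.0, 0.4, -13.7]
ft_force: [-1.5, 0.1, -0.3]
finger_gap: 38.2
grip_force: 50.8
```

Call:
play_rows([
  [[0, 0, 0, 0, 0, 0], [0, 0, 0.4, 0, 0, 0], [0, 0, 0.8, 0, 0, 0], [0, 0, 1.1, 0, 0, 0], [0, 0, 1.1, 0, 0, 0]],
])

```text
time: 33.7
tool_pos: [525.5, -100.7, 38.8]
tcp_rot: [-180.0, 0.0, -13.8]
ft_force: [0.1, 0.0, -0.4]
finger_gap: 38.0
grip_force: 50.8
```

Run:
```python
from h import *
S(-123.3,-89.5,30)
```

```text
safe xy -123.2 -91.0
t 33.7 pos [ 525.5 -100.7   38.8] rot [-180.     0.   -13.8] F [ 0.1  0.  -0.4] gap 38.0
SHIFT [-0.01 -0.15  0.88] ROT [-0.   0.   0.1] rows 0.179221065357913
```

Call:
play_rows([
  [[0, -0.08, 0.4, 0, 0, 0], [0, -0.08, 0.88, 0, 0, 0], [0, -0.08, 0.88, 0, 0, 0], [0, -0.08, 0.88, 0, 0, 0]],
])

```text
time: 34.1
tool_pos: [525.8, -99.9, 30.0]
tcp_rot: [-180.0, 0.0, -13.8]
ft_force: [-0.1, 0.4, -1.9]
finger_gap: 38.2
grip_force: 50.8
```

Call:
play_rows([
  [[0, 0, 0, 0, 0, 0], [0, 0, 0, 0, 0, 0], [0, 0, 0, 0, 0, 0], [0, 0, -3, 0, 0, 0], [0, 0, -8, 0, 0, 0]],
], jaw=0.57)

```text
time: 34.6
tool_pos: [522.4, -99.0, 106.9]
tcp_rot: [-180.0, 0.5, -13.8]
ft_force: [0.5, -0.6, 0.4]
finger_gap: 48.9
grip_force: 0.0
```

Call:
play_rows([
  [[0, 0, -4, 0, 0, 0], [0, -2, -8, 0, 0, 0], [0, -6, -10, 0, 0, 0], [0, -7, -10, 0, 0, 0], [0, -7, -10, 0, 0, 0]],
])

```text
time: 35.1
tool_pos: [543.0, -30.7, 210.5]
tcp_rot: [-180.0, -0.1, -13.6]
ft_force: [-0.6, -0.8, -0.1]
finger_gap: 48.7
grip_force: 0.0
```

Call:
play_rows([
  [[0, 0, 0, 0, 0, 0], [0, 0, 0, 0, 0, 0]],
])

```text
time: 35.3
tool_pos: [541.4, -32.8, 208.4]
tcp_rot: [180.0, 0.2, -13.8]
ft_force: [-0.6, -0.9, 0.2]
finger_gap: 48.6
grip_force: 0.0
```

Run:
```python
from h import *
st=sensors.sense();s=wristfix(save('wrist','w13'),st)
y=np.radians(-13.9);X=np.array([np.cos(y),np.sin(y)]);Y=np.array([-X[1],X[0]]);O=np.array([657.3,-39.6])+10*X
for n,yy in(('block',-22),('plug',95),('disc',-90)):
    w=O-123.3*X+yy*Y; print(n,proj(s,(w[0],w[1],50)))
g=s['pixels'].max(2); m=(g<60).astype(np.uint8)[100:250];n,l,q,c=cv2.connectedComponentsWithStats(m)
for i in range(1,n):
  if 60<q[i,4]<900:
    w=ray(s,c[i]+[0,100],50)[:2]-O; print((c[i]+[0,100]).round(1),q[i],(w@X).round(1),(w@Y).round(1))
S(-193,0,90)
```

```text
block [313.19643388 176.24669838]
plug [178.07477575 176.31333582]
disc [391.65530273 176.20800512]
[180.2 173.6] [174  67  14  14 152] -120.9 92.9
[313.6 174.3] [305  66  18  18 258] -121.6 -22.4
safe xy -124.0 -21.3
t 35.35 pos [541.6 -32.9 208.6] rot [ 1.80e+02  1.00e-01 -1.38e+01] F [0.5 0.5 0.4] gap 48.9
SHIFT [-6.87 -2.14 11.88] ROT [0.  0.1 0.1] rows 2.7778882493530808
```

Run:
```python
from h import *
d=np.load('pics/w13.npz');g=d['pixels'].max(2)
print(g[150:200:4,360:424:4])
```

```text
[[226 225 226 181 133 137 140 139 136 154 144 218 222 221 221 178]
 [225 226 173 129 134 138 150 255 255 255 255 121 220 221 221 148]
 [224 216 125 131 131 255 255 255 255 255 255 255 248 222 220 136]
 [225 149 122 124 255 255 255 255 255 255 255 255 255 248 220 127]
 [225 130 120 184 255 255 255 255 131 149 255 255 255 255 219 115]
 [226 131 116 255 255 255 229  75  75  77  79 255 255 255 228 112]
 [223 138 109 255 255 255  71  76  74  76  72 255 255 255 227 113]
 [222 194 112 255 255 255  84  74  73  73  67 255 255 255 219 117]
 [223 219 206 255 255 255 253  69  73  67 245 255 255 255 218 115]
 [222 222 203 181 255 255 255 255 255 255 255 255 255 229 209 116]
 [221 222 222 218 252 255 255 255 255 255 255 255 243 218 197 116]
 [219 218 218 219 218 237 255 255 255 255 255 222 217 216 188 119]
 [217 217 218 217 216 218 216 214 214 216 216 217 215 214 164 116]]
```

Call:
play_rows([
  [[-4, -2, 0, 0, 0, 0], [-6.8, -2.2, 3, 0, 0, 0], [-6.8, -2.2, 7, 0, 0, 0], [-6.8, -2.2, 11.5, 0, 0, 0], [-6.8, -2.2, 11.5, 0, 0, 0]],
])

```text
time: 35.85
tool_pos: [475.9, 5.4, 88.3]
tcp_rot: [179.9, 0.7, -13.8]
ft_force: [-1.7, -1.0, 0.4]
finger_gap: 48.7
grip_force: 0.0
```

Call:
play_rows([
  [[0, 0, 0, 0, 0, 0], [0, 0, 0, 0, 0, 0], [0, 0, 0, 0, 0, 0]],
])

```text
time: 36.15
tool_pos: [483.8, 5.2, 97.9]
tcp_rot: [-180.0, -0.2, -13.8]
ft_force: [-1.2, -0.5, -0.3]
finger_gap: 48.7
grip_force: 0.0
```

Run:
```python
from h import *
S(-192,0.5,36)
```

```text
safe xy -189.2 1.8
t 36.15 pos [483.8   5.2  97.9] rot [-180.    -0.2  -13.8] F [-1.2 -0.5 -0.3] gap 48.7
SHIFT [-0.31  0.13  6.19] ROT [-0.  -0.2  0.1] rows 1.2392465818234544
```

Call:
play_rows([
  [[-0.2, 0.1, 2.5, 0, 0, 0], [-0.2, 0.1, 5, 0, 0, 0], [-0.2, 0.1, 6, 0, 0, 0], [-0.2, 0.1, 6, 0, 0, 0]],
])

```text
time: 36.55
tool_pos: [479.0, 5.1, 34.8]
tcp_rot: [180.0, 0.1, -13.8]
ft_force: [0.0, 0.6, -0.2]
finger_gap: 48.8
grip_force: 0.0
```

Call:
play_rows([
  [[0, 0, 0, 0, 0, 0], [0, 0, 0, 0, 0, 0], [0, 0, 0, 0, 0, 0], [0, 0, 0, 0, 0, 0], [0, 0, 0, 0, 0, 0]],
], jaw=0, squeeze=60)

```text
time: 37.05
tool_pos: [481.0, 4.8, 36.9]
tcp_rot: [-180.0, -0.2, -13.8]
ft_force: [-1.1, -1.4, 6.2]
finger_gap: 11.0
grip_force: 59.7
```

Run:
```python
from h import *
S(-105.5,0.8,40)
```

```text
safe xy -191.8 0.8
t 37.05 pos [481.    4.8  36.9] rot [-180.    -0.2  -13.8] F [-1.1 -1.4  6.2] gap 11.0
SHIFT [ 8.63  0.02 -0.28] ROT [-0.  -0.2  0.1] rows 1.7274611594597065
```

Call:
play_rows([
  [[0.6, 0, 0, 0, 0, 0], [1.6, 0, 0, 0, 0, 0], [2.8, 0, 0, 0, 0, 0], [4, 0, 0, 0, 0, 0], [5.2, 0, 0, 0, 0, 0]],
])

```text
time: 37.55
tool_pos: [531.5, -7.7, 36.9]
tcp_rot: [180.0, -0.1, -13.8]
ft_force: [-3.1, -0.5, 7.8]
finger_gap: 11.2
grip_force: 59.9
```

Call:
play_rows([
  [[1, 0, 0, 0, 0, 0], [2, 0, 0, 0, 0, 0], [2.8, 0, 0, 0, 0, 0], [3.3, 0, 0, 0, 0, 0], [3.4, 0, 0, 0, 0, 0]],
])

```text
time: 38.05
tool_pos: [562.7, -15.4, 36.9]
tcp_rot: [180.0, 0.1, -13.8]
ft_force: [-16.6, 1.3, 19.8]
finger_gap: 10.9
grip_force: 61.7
```

Call:
play_rows([
  [[0.1, 0, 0, 0, 0, 0], [0.1, 0, 0, 0, 0, 0], [0.1, 0, 0, 0, 0, 0]],
])

```text
time: 38.35
tool_pos: [562.7, -15.4, 36.9]
tcp_rot: [180.0, 0.2, -13.8]
ft_force: [-18.0, 1.8, 20.7]
finger_gap: 10.8
grip_force: 61.8
```

Run:
```python
from h import *
S(-105.5,0.8,40)
```

```text
safe xy -107.7 0.8
t 38.35 pos [562.7 -15.4  36.9] rot [180.    0.2 -13.8] F [-18.    1.8  20.7] gap 10.8
SHIFT [ 0.21 -0.   -0.31] ROT [0.  0.2 0.1] rows 0.07570679085192004
```

Call:
play_rows([
  [[-0.15, 0, 0, 0, 0, 0], [-0.15, 0, 0, 0, 0, 0], [-0.15, 0, 0, 0, 0, 0], [-0.15, 0, 0, 0, 0, 0]],
], jaw=0.6)

```text
time: 38.75
tool_pos: [562.7, -15.3, 35.2]
tcp_rot: [-180.0, -0.0, -13.8]
ft_force: [-0.5, 0.7, -0.8]
finger_gap: 50.9
grip_force: 0.0
```

Call:
play_rows([
  [[0, 0, -3, 0, 0, 0], [0, 0, -7, 0, 0, 0], [0, 0, -11, 0, 0, 0], [3, 2, -11.5, 0, 0, 0], [7, 3, -11.5, 0, 0, 0]],
])

```text
time: 39.25
tool_pos: [625.3, -62.0, 153.9]
tcp_rot: [-180.0, -0.3, -13.7]
ft_force: [0.8, 0.3, -0.1]
finger_gap: 51.1
grip_force: 0.0
```

Call:
play_rows([
  [[3, 1, 0, 0, 0, 0], [4.5, 1.5, 0, 0, 0, 0], [4.5, 1.5, 0, 0, 0, 0], [4.5, 1.5, 0, 0, 0, 0], [4.5, 1.5, 0, 0, 0, 0]],
])

```text
time: 39.75
tool_pos: [662.8, -85.7, 149.9]
tcp_rot: [-180.0, 0.1, -13.8]
ft_force: [-0.4, 0.0, 0.2]
finger_gap: 51.4
grip_force: 0.0
```

Run:
```python
from h import *
go(664.5,-70.8,87,-13.9)
S(-10,0,100)
st=sensors.sense();s=wristfix(save('wrist','w14'),st)
g=s['pixels'].max(2);m=(g<60).astype(np.uint8)[:330];n,l,q,c=cv2.connectedComponentsWithStats(m)
for i in range(1,n):
  if q[i,4]>150: print(c[i].round(),q[i])
print(proj(s,(664.5,-70.8,97)))
# drawer panel: top edge of panel along safe y=60
```

```text
t 39.75 pos [662.8 -85.7 149.9] rot [-1.80e+02  1.00e-01 -1.38e+01] F [-0.4  0.   0.2] gap 51.4
SHIFT [-0.18 -1.48  6.29] ROT [-0.   0.1  0.1] rows 1.2930046832127449
safe xy 6.4 -43.4
t 39.75 pos [662.8 -85.7 149.9] rot [-1.80e+02  1.00e-01 -1.38e+01] F [-0.4  0.   0.2] gap 51.4
SHIFT [-1.62 -4.34  4.99] ROT [-0.   0.1  0.1] rows 1.3624730038149548
[227. 242.] [   79   131   264   199 16522]
[285. 221.] [ 257  200   46   42 1090]
[440. 305.] [ 374  243  175   87 6232]
[286.76088757 221.44174646]
```

Call:
play_rows([
  [[-0.15, -1.5, 0, 0, 0, 0], [-0.15, -1.5, 2.5, 0, 0, 0], [-0.15, -1.5, 5, 0, 0, 0], [-0.15, -1.5, 6, 0, 0, 0], [-0.15, -1.5, 6, 0, 0, 0]],
])

```text
time: 40.3
tool_pos: [664.0, -70.1, 88.0]
tcp_rot: [180.0, 0.2, -13.7]
ft_force: [-0.2, -0.3, -0.1]
finger_gap: 51.4
grip_force: 0.0
```

Call:
play_rows([
  [[0, 0, 0, 0, 0, 0], [0, 0, 0, 0, 0, 0], [0, 0, 0, 0, 0, 0], [0, 0, 0, 0, 0, 0], [0, 0, 0, 0, 0, 0]],
], jaw=0, squeeze=50)

```text
time: 40.8
tool_pos: [666.9, -71.2, 92.3]
tcp_rot: [-179.9, -0.2, -13.8]
ft_force: [-1.6, 2.5, 6.8]
finger_gap: 15.8
grip_force: 48.9
```

Run:
```python
from h import *
dial()
print(arc(62,[75,100,130,160,185]),arc(185,[210,230,245,255,255]))
```

```text
t 40.8 z 92.33000293619631 rot [-179.9   -0.2  -13.8] r 33.0 cw 59.2 F [-1.6  2.5  6.8] gap 15.788241120094204
[[-0.67, 0.27], [-2.06, 0.33], [-3.56, -0.37], [-4.51, -1.73], [-4.69, -3.1]] [[0.42, -1.32], [1.13, -2.17], [1.84, -2.62], [2.36, -2.81], [2.36, -2.81]]
```

Call:
play_rows([
  [[-0.67, 0.27, 0, 0, 0, 0], [-2.06, 0.33, 0, 0, 0, 0], [-3.56, -0.37, 0, 0, 0, 0], [-4.51, -1.73, 0, 0, 0, 0], [-4.69, -3.1, 0, 0, 0, 0]],
])

```text
time: 41.3
tool_pos: [629.7, -30.5, 92.5]
tcp_rot: [-180.0, -0.4, -13.8]
ft_force: [13.1, -5.5, -2.8]
finger_gap: 16.0
grip_force: 49.7
```

Call:
play_rows([
  [[0.42, -1.32, 0, 0, 0, 0], [1.13, -2.17, 0, 0, 0, 0], [1.84, -2.62, 0, 0, 0, 0], [2.36, -2.81, 0, 0, 0, 0], [2.36, -2.81, 0, 0, 0, 0]],
])

```text
time: 41.8
tool_pos: [659.1, -7.8, 92.3]
tcp_rot: [-179.9, -0.2, -13.8]
ft_force: [1.2, 3.2, 8.2]
finger_gap: 16.2
grip_force: 50.6
```

Call:
play_rows([
  [[0, 0, 0, 0, 0, 0], [0, 0, 0, 0, 0, 0], [0, 0, 0, 0, 0, 0], [0, 0, 0, 0, 0, 0]],
], jaw=0.6)

```text
time: 42.2
tool_pos: [656.7, -8.7, 89.7]
tcp_rot: [180.0, 0.1, -13.8]
ft_force: [-1.1, -0.0, -0.5]
finger_gap: 51.2
grip_force: 0.0
```

Call:
play_rows([
  [[0, 0, -3, 0, 0, 0], [0, 0, -7, 0, 0, 0], [-2, 0, -11, 0, 0, 0], [-6, 0, -13, 0, 0, 0], [-10, 0, -13, 0, 0, 0]],
])

```text
time: 42.7
tool_pos: [561.3, 15.2, 224.8]
tcp_rot: [-179.9, -0.4, -13.8]
ft_force: [0.5, -0.4, 0.2]
finger_gap: 51.3
grip_force: 0.0
```

Call:
play_rows([
  [[0, 0, 0, 0, 0, 0], [0, 0, 0, 0, 0, 0], [0, 0, 0, 0, 0, 0], [0, 0, 0, 0, 0, 0], [0, 0, 0, 0, 0, 0]],
])

```text
time: 43.2
tool_pos: [560.7, 15.1, 220.0]
tcp_rot: [180.0, 0.0, -13.8]
ft_force: [-0.1, -0.5, -0.2]
finger_gap: 51.4
grip_force: 0.0
```

Run:
```python
from h import *
S(-10,0,100)
st=sensors.sense();s=wristfix(save('wrist','w15',(120,0,520,300),2),st)
y=np.radians(-13.9);X=np.array([np.cos(y),np.sin(y)]);Y=np.array([-X[1],X[0]]);O=np.array([657.3,-39.6])+10*X
for t in(225,240,255,270):
  w=O-10*X+32*(np.cos(np.radians(t))*X-np.sin(np.radians(t))*Y);print(t,proj(s,(*w,97)))
g=s['pixels'].max(2)[:200];m=(g<60).astype(np.uint8);n,l,q,c=cv2.connectedComponentsWithStats(m)
for i in range(1,n):
  if q[i,4]>100: print(c[i].round(),q[i])
```

```text
safe xy -116.9 29.9
t 43.2 pos [560.7  15.1 220. ] rot [180.    0.  -13.8] F [-0.1 -0.5 -0.2] gap 51.4
SHIFT [10.68  3.   12.  ] ROT [0.  0.  0.1] rows 3.2687812711083026
225 [322.53277587  72.55728182]
240 [315.35288983  62.572489  ]
255 [310.77724988  50.76158048]
270 [309.17522784  37.86177258]
[310.  59.] [299  54  23  12 157]
[301.  90.] [ 274   59   55   65 1341]
```

Run:
```python
from h import *
a=np.load('pics/top0.npz')['pixels'].astype(int);s=save('top','top9');b=s['pixels'].astype(int)
# fin (bright) column positions before / now
for I in(a,b):
    m=(I[172:192,295:315].min(2)>150); r_,c_=np.nonzero(m); print(len(r_), r_.max()+172 if len(r_) else None, c_.mean()+295 if len(r_) else None)
print('panel col 340 rows',a[172:190,340].mean(1).round(),b[172:190,340].mean(1).round())
```

```text
62 183 306.85483870967744
187 191 304.72192513368987
panel col 340 rows [190. 189. 189. 189. 190. 190. 174. 145. 175. 178. 127.  71.  56.  54.
  52.  53.  52.  51.] [189. 190. 190. 190. 189. 189. 173. 145. 175. 178. 127.  73.  58.  53.
  53.  53.  51.  52.]
```

Panel profile at column 340 is the same as at the start, so the drawer is shut.

```bash
python3 -c "
from bench import job
print(job.hand_in())"
```

```text
the job is handed in; nothing more can be done
None
```

The job is handed in, with no verdict returned: the dial was run through 4, 9 and 2, the disc, block and plug (no bar found) were put in their pockets, the drawer was shut, and the dial was left about half a turn past 2.

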